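# Load the tile stand and prop it up

## Robot

A 6-joint arm with a two-finger parallel gripper is mounted at the origin on the work surface. World frame = base frame: x ahead of the robot, y to its left, z up, the work surface at z = 0. Lengths are in m, angles in rad, forces in N, time in s.
With the tool pointing down it reaches from about 0.35 to 0.775 m from the base axis. Payload 7.3 kg.
Tool frame: the origin (TCP) lies at the very end of the fingers, on their centre line; the grasp point (between the pads) lies 19 mm behind it (robot.tcp_to_grasp is the distance from the TCP to the grasp point, in m); x points along the fingers, y is the direction in which the jaws open and shut, and the axes are right-handed (so a half turn about x gives the same grasp; the last joint's range is limited). The gripper opens to 92 mm and grips with 3 to 60 N. Pads are 19 mm wide; open, the fingers measure 130 mm over their backs; the gripper's body (75 mm by 190 mm) begins 47 mm behind the grasp point.
Start: joints at [1.029, 0.342, 1.524, -0, 1.275, -0.146], TCP at [0.202, 0.484, 0.191] pointing down, gripper open.
Joint ranges: [-2.53, 2.53], [-0.77, 2.02], [0.04, 2.7], [-1, 4.14], [0.28, 2.66], [-3.11, 3.11]. Speed limits (rad/s): [2.57, 2.57, 3.14, 3.14, 3.14, 3.14].

## Interface

Orientations are given as [roll, pitch, yaw] about the fixed x, y, z axes, in that order (R = Rz(yaw) Ry(pitch) Rx(roll)).
In Python, from cell import robot gives the robot as it stands.
- The arm moves only by the tool move_arm, never from a script. Its argument "increments" is a list of rows, each a list of 4 numbers: the shift along the tool's x, y, z normalised to -1 to 1, where 1 is 40 cm, then the turn about the tool's x normalised to -1 to 1, where 1 is 60 degrees. In form: [[dx, dy, dz, twist], ...]. A call has 1 to 5 rows; each row is the pose to reach, as a shift and turn from the pose commanded when the call began, along the tool's axes at that moment; what a row does not reach only later rows make up. A row lasts 1/8 s, in which the tool goes at most 62.5 mm and 10.7 degrees, less where a joint would pass 70% of its speed; a pose out of reach is approached as far as the arm can. A call with a number of a shift or a turn outside -1 to 1 is refused whole. A call with a gripper value outside its range is refused whole. "gripper" is the closure, from 0 (fully open) to 1 (shut), set as the call begins (left out, the last holds). The fingers move at their own pace and stop on an object; "squeeze" is the grip in N (left out, the last holds). Time passes only in rows, so rows that repeat a pose let the fingers close. It gives the time, the measured TCP pose, the force and the opening at its end, in the units of the state.
- robot.observe(): the state, without advancing time (a new reading comes with each control period).
- robot.read_camera(name): name is "scene" or "top" or "wrist"; returns the picture (384x512x3 uint8, red, green, blue); there is no depth.
- robot.camera_params(name): a dict with "fx", "fy", "cx", "cy" (pixels), "R" (3x3) and "t" (3): a world point X has camera coordinates R X + t; the wrist camera has in their place "tool_from_camera" (4x4, takes a point from camera to tool coordinates, whose origin is the TCP and whose axes are the tool frame's). Camera axes: x right, y down, z forward; pixel columns grow to the right and rows downward; lengths in m; the calibration is good to about 2 mm. A picture is of the moment at which its call begins: read the wrist's pose just before it. camera_params takes no time and is no camera call.
- robot.hand_in(): hands the job in, once; it reports no verdict.
The state is a dict: "time": time; "qpos": joint angles; "qvel": joint speeds; "joint_efforts": joint torques, N m; "tool_pos": TCP position; "tool_rot": TCP orientation; "contact_force": force on the tool from outside, world axes, zero at the start; "torque": the same for the moment, N m; "opening": finger opening in m.
Only numpy, scipy, OpenCV 4.12 (cv2) and the standard library are available. Lean on these libraries where they do the work, as an engineer would, in place of code of your own. Each camera call takes 0.05 s, during which the arm holds its last target.

## Task

Get the painted test tiles ready for the class to see: clear the rubbing stone and the steel weight off the stand's board into the grey tray, and seat every tile that is on the table flat and square in a pocket of its own while the board lies flat (any pockets). Only then swing the prop leg by its side lever up and over centre until it locks, so that the loaded board stands tilted on it, and leave everything else on the table where it is.

Things in the scene. Friction and masses are not known exactly. Their poses are not given: they have to be found in the camera images.
- board (a joint): Tilting plywood board of the tile stand, 187 x 231 mm, hinged along its far long edge (the edge away from the robot). rad: 0 = lying flat (top of plate 56 mm above the table), grows as the near edge rises, to 0.46 when propped. Only the leg under it holds it up; it falls back if let go before the leg is locked.
- leg (a joint): Sprung prop leg under the board, turned by a steel lever at the stand's left (+y) side. rad: 0 folded, 2.27 hard stop. Swung up and over, away from the robot, its roller lifts the board. It pushes back (3 to 6 N at the handle) until dead centre at about 2.05, then drives on to the stop and stays. Swung back it lowers the board.
- leg_handle (a point): Grip middle of the black round crossbar on the leg's lever: diameter 12 mm, 60 mm free length along this frame's y (level, parallel to the hinge), 56 mm outside the board. It circles leg_pivot at radius 85 mm; elevation above level on the robot's side = 0.35 rad + leg angle (0.35 folded, 69 mm above the table; over the top to 2.62 at the stop). Turns with the leg.
- leg_pivot (a point): Point on the axis of the leg's shaft, level with leg_handle along the bar; 40 mm above the table. Fixed to the stand: its x axis points from the robot's side to the board's hinge side, y along the hinge, z up.
- tray: Shallow open grey plastic tray fixed to the table, 130 (x) x 180 (y) x 28 mm, walls 4 mm, floor 4 mm thick. Origin: centre of its underside, x and y along its sides.
- stone: Grey rubbing stone, block 60 (x) x 30 (y) x 22 (z) mm, 90 g, left lying in one of the board's pockets. Origin: centre of its underside.
- weight: Bare steel stencil weight, block 52 (x) x 34 (y) x 18 (z) mm, 220 g, left lying in one of the board's pockets. Origin: centre of its underside.
- tile1: White painted ceramic test tile, 64 (x) x 48 (y) x 14 (z) mm, about 80 g, lying flat on the table. Origin: its centre. Four to six tiles are present.
- tile2: White painted ceramic test tile, 64 (x) x 48 (y) x 14 (z) mm, about 80 g, lying flat on the table. Origin: its centre. Four to six tiles are present.
- tile3: White painted ceramic test tile, 64 (x) x 48 (y) x 14 (z) mm, about 80 g, lying flat on the table. Origin: its centre. Four to six tiles are present.
- tile4: White painted ceramic test tile, 64 (x) x 48 (y) x 14 (z) mm, about 80 g, lying flat on the table. Origin: its centre. Four to six tiles are present.
- tile5: White painted ceramic test tile, 64 (x) x 48 (y) x 14 (z) mm, about 80 g, lying flat on the table. Origin: its centre. Four to six tiles are present.
- tile6: White painted ceramic test tile, 64 (x) x 48 (y) x 14 (z) mm, about 80 g, lying flat on the table. Origin: its centre. Four to six tiles are present.
- pocket1 (a point): Pocket in the board, next to the hinge, right (-y): 69 (x) x 53 (y) mm between wooden ribs 5 mm high. The point is a seated tile's centre: 7 mm above the pocket's floor, 63 mm above the table when flat. Axes turn with the board: x towards the hinge, y along it, z square out. Ribs between pockets: 28 mm wide along y, 6 along x.
- pocket2 (a point): Pocket in the board, next to the hinge, middle: 69 (x) x 53 (y) mm between wooden ribs 5 mm high. The point is a seated tile's centre: 7 mm above the pocket's floor, 63 mm above the table when flat. Axes turn with the board: x towards the hinge, y along it, z square out. Ribs between pockets: 28 mm wide along y, 6 along x.
- pocket3 (a point): Pocket in the board, next to the hinge, left (+y): 69 (x) x 53 (y) mm between wooden ribs 5 mm high. The point is a seated tile's centre: 7 mm above the pocket's floor, 63 mm above the table when flat. Axes turn with the board: x towards the hinge, y along it, z square out. Ribs between pockets: 28 mm wide along y, 6 along x.
- pocket4 (a point): Pocket in the board, near the free edge, right (-y): 69 (x) x 53 (y) mm between wooden ribs 5 mm high. The point is a seated tile's centre: 7 mm above the pocket's floor, 63 mm above the table when flat. Axes turn with the board: x towards the hinge, y along it, z square out. Ribs between pockets: 28 mm wide along y, 6 along x.
- pocket5 (a point): Pocket in the board, near the free edge, middle: 69 (x) x 53 (y) mm between wooden ribs 5 mm high. The point is a seated tile's centre: 7 mm above the pocket's floor, 63 mm above the table when flat. Axes turn with the board: x towards the hinge, y along it, z square out. Ribs between pockets: 28 mm wide along y, 6 along x.
- pocket6 (a point): Pocket in the board, near the free edge, left (+y): 69 (x) x 53 (y) mm between wooden ribs 5 mm high. The point is a seated tile's centre: 7 mm above the pocket's floor, 63 mm above the table when flat. Axes turn with the board: x towards the hinge, y along it, z square out. Ribs between pockets: 28 mm wide along y, 6 along x.
- bowl: Small white ceramic bowl, radius 38, height 38 mm. Bystander, not to be disturbed. Origin: centre of its underside.
- brush: Paint brush, 170 mm long, lying flat. Bystander, not to be disturbed. Origin: underside, about the middle of its length.
- pot: Small glass jar with brass-coloured lid, radius 26, height 55 mm. Bystander, not to be disturbed. Origin: centre of its underside.
- jar: Small white ceramic jar with grey lid, radius 24, height 50 mm. Bystander, not to be disturbed. Origin: centre of its underside.

How it is judged:
By the outcome, as a careful person would: the job done as asked, in the order asked, and still so for the second after the job is handed in, with the robot touching nothing.
Of tile1, tile2, tile3, tile4, tile5, tile6 only 4 to 6 are there at a start; the rules pass over those that are not, and their reading is None.
At some moment in a run one of tile1, tile2, tile3, tile4, tile5, tile6 may be knocked a few centimetres aside while the robot is not near it.
Once in a run the grip may slacken for a moment while it holds something.
It also fails if it takes over 210 s, if anything falls off the work surface, if the arm or the gripper's body presses on something with over 40 N, if the wrist force passes 120 N, or if a joint passes its speed limit or range.

## Working session

There is one attempt and no reset: what is moved stays moved. The work goes in short steps, Python scripts to look and compute and a tool call to move; the robot and the scene stay as the last step left them, time stands still between calls to the robot, and variables do not carry over. Pictures are saved under pics/ and viewed, and the job is handed in when it is done.

Besides the shell and the picture viewer there is one more tool, called after "Call:" as name([rows], argument=value, ...), one row to a line, values as JSON. move_arm: Moves the arm, as the interface text tells. Its arguments: {"type":"object","properties":{"increments":{"type":"array","items":{"type":"array","items":{"type":"number"}}},"gripper":{"type":"number"},"squeeze":{"type":"number"}},"required":["increments"]}

```bash
ls; mkdir -p pics
python3 - <<'E'
from cell import robot
import cv2
print(robot.observe())
for n in ["scene","top","wrist"]:
    p=robot.camera_params(n); print(n,p)
    im=robot.read_camera(n); cv2.imwrite(f"pics/a_{n}.png",im[:,:,::-1])
E
```

```text
pics
{'time': 0.0, 'qpos': array([ 1.02902359e+00,  3.42747049e-01,  1.52503414e+00, -2.47593360e-05,
        1.27545562e+00, -1.46022401e-01]), 'qvel': array([ 3.03251458e-03,  4.65927539e-04, -6.77035536e-04, -6.49394248e-04,
        2.42658832e-04, -3.73846238e-05]), 'joint_efforts': array([ 2.33612918e-03, -4.31233513e+01, -2.44222963e+01,  7.19628436e-02,
        5.58283541e-02, -1.15244920e-04]), 'tool_pos': array([0.20212882, 0.48399498, 0.18992644]), 'tool_rot': array([-1.70241994,  1.569152  , -2.09816304]), 'contact_force': array([-0.09302376, -0.23254101,  0.68564096]), 'torque': array([-0.04810901, -0.03145182,  0.04368738]), 'opening': 0.09176206037674707}
scene {'fx': 419.8280965109576, 'fy': 419.8280965109576, 'cx': 265.2222802600801, 'cy': 187.94969172811167, 'R': array([[-0.58710774,  0.80946819, -0.00810875],
       [ 0.61110932,  0.43662415, -0.66023083],
       [-0.53089538, -0.39258196, -0.75101898]]), 't': array([ 0.35189374, -0.24075099,  1.38369516])}
top {'fx': 349.8511099230904, 'fy': 349.8511099230904, 'cx': 257.36785177676444, 'cy': 191.71707859044048, 'R': array([[ 4.49664206e-03, -9.99989634e-01,  7.15559385e-04],
       [-9.98326622e-01, -4.53041587e-03, -5.76492047e-02],
       [ 5.76518489e-02, -4.55134145e-04, -9.98336645e-01]]), 't': array([-0.04350953,  0.51025596,  1.12335615])}
wrist {'fx': 275.35155975419616, 'fy': 275.35155975419616, 'cx': 255.5221504919458, 'cy': 193.11637316464314, 'tool_from_camera': array([[-8.30900510e-04, -2.99065032e-01,  9.54232370e-01,
        -1.94645370e-01],
       [ 9.99999543e-01,  2.03589795e-04,  9.34559281e-04,
         3.85095775e-04],
       [-4.73765974e-04,  9.54232710e-01,  2.99064726e-01,
        -8.22463853e-02],
       [ 0.00000000e+00,  0.00000000e+00,  0.00000000e+00,
         1.00000000e+00]])}
```

View pics/a_top.png

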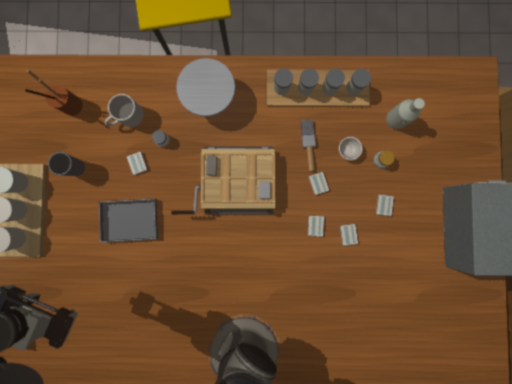

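View pics/a_scene.png

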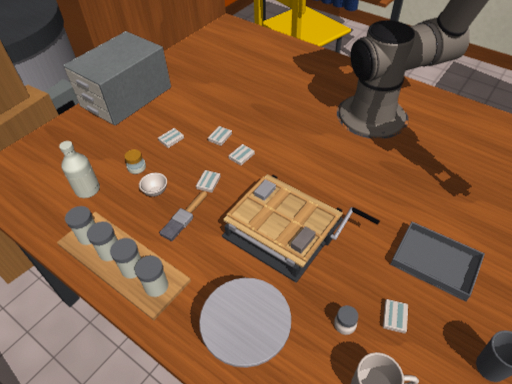

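View pics/a_wrist.png

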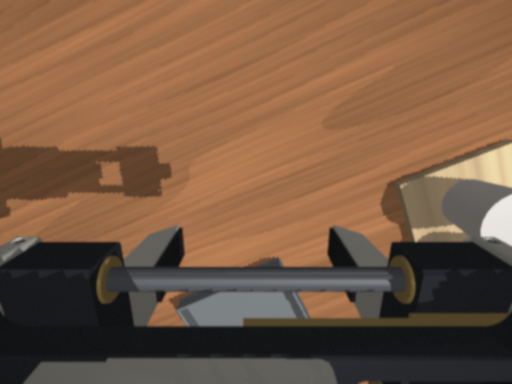

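The top view shows five tiles at px (137,163), (319,183), (316,226), (349,234) and (385,205). The stone is at (211,165), the pocket left next to the hinge. The weight is at (264,189), the near right pocket. The tray is around (129,221), the lever bar around (183,212), and the brush around (308,140), touching or close to one tile. Next I'll measure these.

```bash
cat > h.py <<'E'
import numpy as np, cv2
from scipy.spatial.transform import Rotation as Ro
from cell import robot
def Rt(o): return Ro.from_euler('xyz',o['tool_rot']).as_matrix()
def cam(name,o=None):
    p=robot.camera_params(name)
    K=np.array([[p['fx'],0,p['cx']],[0,p['fy'],p['cy']],[0,0,1]])
    if name=='wrist':
        o=o or robot.observe(); T=np.eye(4);T[:3,:3]=Rt(o);T[:3,3]=o['tool_pos']
        W=T@p['tool_from_camera']; R=W[:3,:3].T; t=-R@W[:3,3]
    else: R,t=np.array(p['R']),np.array(p['t'])
    return K,R,t
def ray(c,uv,z):
    K,R,t=c; uv=np.atleast_2d(np.asarray(uv,float))
    d=(R.T@np.linalg.inv(K)@np.c_[uv,np.ones(len(uv))].T).T; C=-R.T@t
    s=(z-C[2])/d[:,2]; return C+s[:,None]*d
def proj(c,X):
    K,R,t=c; X=np.atleast_2d(X); q=(K@(R@X.T+t[:,None])).T; return q[:,:2]/q[:,2:]
def shot(name,fn=None):
    o=robot.observe(); im=robot.read_camera(name)[:,:,::-1].copy()
    if fn: cv2.imwrite(f'pics/{fn}.png',im)
    return im,cam(name,o),o
def jaw(o=None):
    o=o or robot.observe(); y=Rt(o)[:,1]; return np.arctan2(y[1],y[0])
def rect(pts):
    "pts world Nx2 -> centre, long axis angle, L, W"
    (cx,cy),(w,h),a=cv2.minAreaRect((np.asarray(pts,np.float32)*1000))
    a=np.radians(a)
    if w<h: w,h=h,w; a+=np.pi/2
    return np.array([cx,cy])/1000,(a+np.pi/2)%np.pi-np.pi/2,w,h
def go(x,y,z,ja=None,mod=True):
    "print increments from here to TCP x,y,z with jaw axis angle ja (mod pi)"
    o=robot.observe(); R=Rt(o); d=R.T@(np.array([x,y,z])-o['tool_pos'])/0.4
    tw=0
    if ja is not None:
        e=ja-jaw(o); e=(e+np.pi/2)%np.pi-np.pi/2 if mod else (e+np.pi)%(2*np.pi)-np.pi
        tw=-np.degrees(e)/60
    rows=max(np.linalg.norm(d)*400/62.5,abs(tw)*60/10.7)
    print('inc',np.round(d,4),'tw',round(tw,4),'rows',round(rows,1),'q6',round(o['qpos'][5],2))
def st():
    o=robot.observe(); print('t',round(o['time'],2),'pos',np.round(o['tool_pos'],4),'jaw',round(jaw(o),4),'x',np.round(Rt(o)[:,0],3),'q',np.round(o['qpos'],2),'F',np.round(o['contact_force'],1),'open',round(o['opening'],4))
E
python3 - <<'E'
from h import *
st()
o=robot.observe(); print(np.round(Rt(o),3))
im=cv2.imread('pics/a_top.png'); c=cam('top')
hsv=cv2.cvtColor(im,cv2.COLOR_BGR2HSV)
m=((hsv[...,1]<70)&(hsv[...,2]>105)).astype(np.uint8)*255
m=cv2.morphologyEx(m,cv2.MORPH_CLOSE,np.ones((3,3),np.uint8))
cs,_=cv2.findContours(m,cv2.RETR_EXTERNAL,cv2.CHAIN_APPROX_NONE)
for k in cs:
    a=cv2.contourArea(k); x,y,w,h=cv2.boundingRect(k)
    if 80<a<900 and 90<x<430 and y>60: 
        print((x,y,w,h),a,rect(ray(c,k[:,0],0.014)[:,:2]))
for n,(u,v,z) in dict(stone=(211,165,.078),weight=(264,189,.074),bTL=(202,149,.061),bTR=(275,149,.061),bBL=(202,209,.061),bBR=(275,209,.061),barL=(172,212,.069),barR=(196,212,.069),tray=(129,221,.028),jar=(161,139,.05),bowl=(350,149,.038),pot=(384,159,.055),brush1=(308,122,.01),brush2=(311,170,.01)).items(): print(n,np.round(ray(c,(u,v),z)[0],3))
s=cv2.resize(im[120:260,90:410],None,fx=2.5,fy=2.5,interpolation=cv2.INTER_CUBIC); cv2.imwrite('pics/b_top.png',s)
E
```

```text
t 0.15 pos [0.2022 0.4841 0.1901] jaw 1.1749 x [-0.001 -0.001 -1.   ] q [ 1.03  0.34  1.52  0.    1.28 -0.15] F [-1.1 -0.7  0.8] open 0.0917
[[-0.001  0.386  0.923]
 [-0.001  0.923 -0.386]
 [-1.    -0.001 -0.   ]]
(340, 224, 18, 22) 287.5 (array([ 0.37363785, -0.33725302]), np.float64(0.1281225245477049), 65.30484008789062, 51.38803482055664)
(308, 216, 16, 21) 285.5 (array([ 0.40035187, -0.2299276 ]), np.float64(-0.00384906672349139), 64.59967041015625, 48.6346435546875)
(376, 195, 18, 21) 286.5 (array([ 0.46894067, -0.45456961]), np.float64(-0.137908601256445), 65.40156555175781, 51.8245735168457)
(259, 181, 11, 18) 168.5 (array([ 0.51785864, -0.06278895]), np.float64(0.004227693589169412), 55.479915618896484, 32.605003356933594)
(309, 172, 20, 23) 281.0 (array([ 0.53992456, -0.24038409]), np.float64(0.3174736359146102), 65.21978759765625, 50.71343231201172)
(206, 156, 10, 18) 110.0 (array([0.5989895 , 0.11275999]), np.float64(-0.0580045806483076), 57.63090133666992, 26.139564514160156)
(127, 152, 20, 23) 272.5 (array([0.60335889, 0.35465002]), np.float64(0.36867443918901044), 65.8
[... 230 characters left out ...]
at64(-1.5661636774556627), 39.60035705566406, 36.485084533691406)
(387, 98, 38, 25) 403.0 (array([ 0.78035248, -0.52531384]), np.float64(-0.8927615053731754), 138.1128692626953, 60.141639709472656)
(105, 94, 30, 31) 569.5 (array([0.78040558, 0.41139944]), np.float64(-0.15397199000347594), 105.50577545166016, 88.32935333251953)
stone [0.589 0.102 0.078]
weight [ 0.516 -0.062  0.074]
bTL [0.641 0.133 0.061]
bTR [ 0.643 -0.096  0.061]
bBL [0.453 0.131 0.061]
bBR [ 0.454 -0.096  0.061]
barL [0.443 0.222 0.069]
barR [0.444 0.148 0.069]
tray [0.414 0.369 0.028]
jar [0.675 0.266 0.05 ]
bowl [ 0.648 -0.338  0.038]
pot [ 0.613 -0.44   0.055]
brush1 [ 0.742 -0.208  0.01 ]
brush2 [ 0.583 -0.217  0.01 ]
```

View pics/b_top.png

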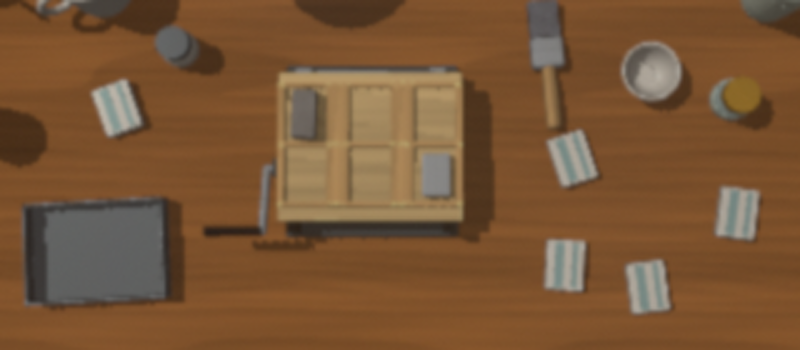

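Run:
```python
from h import *
go(0.59,0.02,0.29,np.pi/2)
```

```text
inc [-0.2492 -0.6971  1.3418] tw -0.378 rows 9.8 q6 -0.15
```

Call:
move_arm([
  [-0.25, -0.35, 0.67, -0.378],
  [-0.25, -0.35, 0.67, -0.378],
  [-0.25, -0.35, 0.67, -0.378],
  [-0.25, -0.35, 0.67, -0.378],
  [-0.25, -0.35, 0.67, -0.378],
], gripper=0.0, squeeze=40)

```text
time: 0.78
tool_pos: [0.3858, 0.2632, 0.2856]
tool_rot: [1.528, 1.571, 1.528]
contact_force: [0.9, 0.2, 0.2]
opening: 0.0919
```

Run:
```python
from h import *
st(); go(0.59,0.02,0.29,np.pi/2)
```

```text
t 0.78 pos [0.3858 0.2632 0.2856] jaw 1.571 x [ 0.  0. -1.] q [ 0.43  0.17  1.49  0.    1.48 -1.14] F [0.9 0.2 0.2] open 0.0919
inc [-0.011  -0.6082  0.5103] tw 0.0002 rows 5.1 q6 -1.14
```

Call:
move_arm([
  [-0.011, -0.608, 0.51, 0],
  [-0.011, -0.608, 0.51, 0],
  [-0.011, -0.608, 0.51, 0],
  [-0.011, -0.608, 0.51, 0],
  [-0.011, -0.608, 0.51, 0],
])

```text
time: 1.4
tool_pos: [0.5868, 0.0237, 0.2892]
tool_rot: [2.156, 1.57, 2.156]
contact_force: [1.0, 0.8, -0.7]
opening: 0.092
```

Call:
move_arm([
  [0, 0, 0, 0],
  [0, 0, 0, 0],
])

```text
time: 1.65
tool_pos: [0.5855, 0.0255, 0.2888]
tool_rot: [2.747, 1.569, 2.746]
contact_force: [-0.0, -0.1, 0.5]
opening: 0.0916
```

Run:
```python
from h import *
st(); im,c,o=shot('wrist','w1'); shot('top','t1')
np.savez('w1.npz',K=c[0],R=c[1],t=c[2])
```

```text
t 1.65 pos [0.5855 0.0255 0.2888] jaw 1.5703 x [-0.001  0.001 -1.   ] q [-0.09  0.41  1.15  0.    1.58 -1.66] F [-0.  -0.1  0.5] open 0.0916
```

View pics/w1.png

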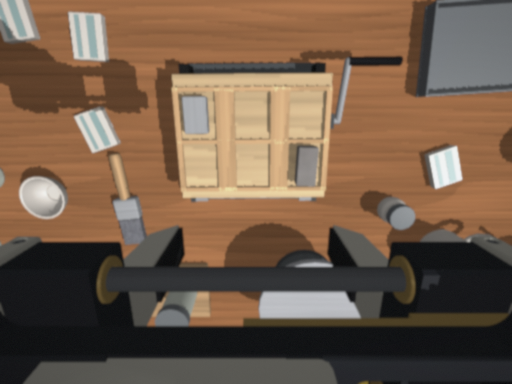

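Run:
```python
import cv2
im=cv2.imread('pics/w1.png'); s=cv2.resize(im[55:210,160:420],None,fx=3,fy=3,interpolation=cv2.INTER_CUBIC); cv2.imwrite('pics/w1z.png',s)
```

```text
(no output)
```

View pics/w1z.png

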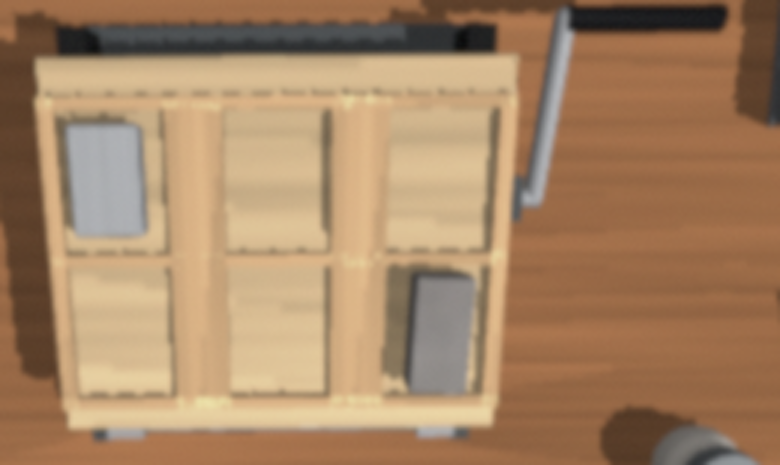

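Run:
```python
from h import *
d=np.load('w1.npz'); c=(d['K'],d['R'],d['t'])
Z=lambda u,v:((u+.5)/3-.5+160,(v+.5)/3-.5+55)
P=[Z(36,57),Z(518,55),Z(494,428),Z(68,428)]
for z in (.056,.061):
    q=ray(c,P,z); print(z,np.round(q[:,:2],4).tolist(),[round(1000*np.linalg.norm(q[i]-q[(i+1)%4]),1) for i in range(4)])
for n,u,v in [('crib',280,258),('cribL',115,260),('cribR',440,256),('rib1n',195,180),('rib2n',357,180),('rib1f',202,340),('rib2f',356,340),('barL',572,17),('barR',725,17),('nearedge',280,98),('faredge',280,398)]:
    print(n,np.round(ray(c,Z(u,v),.069 if 'bar' in n else .061)[0],4))
# tray, tiles from wrist, full
im=cv2.imread('pics/w1.png'); hsv=cv2.cvtColor(im,cv2.COLOR_BGR2HSV)
m=((hsv[...,1]<90)&(hsv[...,2]>105)).astype(np.uint8)*255; m[235:]=0
m=cv2.morphologyEx(m,cv2.MORPH_CLOSE,np.ones((3,3),np.uint8))
for k in cv2.findContours(m,cv2.RETR_EXTERNAL,cv2.CHAIN_APPROX_NONE)[0]:
    a=cv2.contourArea(k); x,y,w,h=cv2.boundingRect(k)
    if a>250: print((x,y,w,h),a,rect(ray(c,k[:,0],0.014)[:,:2]))
g=cv2.cvtColor(im,cv2.COLOR_BGR2GRAY)
```

```text
0.056 [[0.458, -0.0933], [0.4571, 0.1368], [0.6445, 0.1393], [0.6444, -0.0928]] [np.float64(230.1), np.float64(187.5), np.float64(232.1), np.float64(186.4)]
0.061 [[0.4585, -0.0919], [0.4576, 0.1355], [0.6429, 0.138], [0.6428, -0.0914]] [np.float64(227.4), np.float64(185.3), np.float64(229.4), np.float64(184.2)]
crib [0.5523 0.023  0.061 ]
cribL [ 0.5533 -0.0605  0.061 ]
cribR [0.5513 0.1038 0.061 ]
rib1n [ 0.5144 -0.0188  0.061 ]
rib2n [0.5144 0.061  0.061 ]
rib1f [ 0.5945 -0.0178  0.061 ]
rib2f [0.5946 0.0624 0.061 ]
barL [0.4425 0.1568 0.069 ]
barR [0.4425 0.2268 0.069 ]
nearedge [0.4766 0.0232 0.061 ]
faredge [0.626  0.0227 0.061 ]
(380, 197, 36, 33) 761.5 (array([0.69063593, 0.28756848]), np.float64(0.9701635527162109), 70.79618835449219, 48.435428619384766)
(112, 196, 34, 39) 893.0 (array([ 0.6942146 , -0.20522073]), np.float64(0.06380208260432818), 74.81298065185547, 50.77643585205078)
(18, 176, 50, 44) 1582.5 (array([ 0.65851587, -0.35689124]), np.float64(-0.7312325960395176), 82.86048889160156, 81.64583587646484)
(428, 145, 35, 45) 1099.0 (array([0.60361316, 0.35368149]), np
[... 958 characters left out ...]
911), 74.682373046875, 56.98801040649414)
(172, 72, 160, 20) 1985.0 (array([0.46537875, 0.02081802]), np.float64(-1.5631341132532643), 252.29676818847656, 26.920827865600586)
(330, 59, 22, 70) 457.5 (array([0.48529919, 0.1642867 ]), np.float64(-0.16452849424844107), 106.21250915527344, 19.848024368286133)
(67, 11, 43, 52) 1717.0 (array([ 0.40217017, -0.22663701]), np.float64(-0.051233094102617116), 67.10508728027344, 55.88076400756836)
(425, 4, 87, 93) 6467.5 (array([0.42111832, 0.36494775]), np.float64(-1.5198887625236495), 136.78823852539062, 126.52716064453125)
(0, 0, 41, 42) 1331.5 (array([ 0.38081683, -0.3293468 ]), np.float64(-1.5704058322176109), 58.731449127197266, 53.63694763183594)
```

Run:
```python
from h import *
d=np.load('w1.npz'); c=(d['K'],d['R'],d['t'])
Z=lambda u,v:((u+.5)/3-.5+160,(v+.5)/3-.5+55)
for n,P,z in [('stone',[(415,282),(474,278),(468,390),(410,392)],.078),('weight',[(66,125),(140,125),(147,236),(76,236)],.074)]:
    q=ray(c,[Z(*p) for p in P],z); print(n,np.round(q,4).tolist(),np.round(q.mean(0),4),[round(1000*np.linalg.norm(q[i]-q[(i+1)%4]),1) for i in range(4)])
    print(rect(q[:,:2]))
st()
go(0.595,0.105,0.1,np.pi/2)
```

```text
stone [[0.562, 0.0892, 0.078], [0.5601, 0.1179, 0.078], [0.6169, 0.1187, 0.078], [0.6179, 0.0892, 0.078]] [0.5892 0.1038 0.078 ] [np.float64(28.8), np.float64(56.8), np.float64(29.5), np.float64(55.9)]
(array([0.5889964 , 0.10356532]), np.float64(0.013423578170165706), 57.497371673583984, 29.528282165527344)
weight [[0.4893, -0.0769, 0.074], [0.4893, -0.0423, 0.074], [0.5402, -0.0416, 0.074], [0.5402, -0.0761, 0.074]] [ 0.5147 -0.0592  0.074 ] [np.float64(34.6), np.float64(51.0), np.float64(34.5), np.float64(51.0)]
(array([ 0.51474841, -0.0592513 ]), np.float64(0.013524785573669762), 51.43269348144531, 34.61288070678711)
t 1.75 pos [0.5853 0.0265 0.2896] jaw 1.5721 x [-0.  0. -1.] q [-0.09  0.41  1.16  0.    1.58 -1.66] F [ 0.7 -0.2 -0.2] open 0.0918
inc [0.4741 0.196  0.0246] tw 0.0013 rows 3.3 q6 -1.66
```

Call:
move_arm([
  [0.15, 0.19, 0.009, 0],
  [0.28, 0.192, 0.009, 0],
  [0.42, 0.192, 0.009, 0],
  [0.55, 0.192, 0.009, 0],
  [0.56, 0.192, 0.009, 0],
], gripper=0.35)

```text
time: 2.38
tool_pos: [0.5856, 0.1035, 0.0621]
tool_rot: [-3.116, 1.562, -3.113]
contact_force: [0.3, -0.3, 0.5]
opening: 0.06
```

Call:
move_arm([
  [0, 0, 0, 0],
  [0, 0, 0, 0],
])

```text
time: 2.62
tool_pos: [0.5915, 0.1025, 0.0687]
tool_rot: [0.057, 1.565, 0.057]
contact_force: [-0.5, 0.7, -0.6]
opening: 0.0595
```

Run:
```python
from h import *
st(); im,c,o=shot('wrist','w2'); go(0.589,0.1035,0.065,np.pi/2)
print(proj(c,[o['tool_pos']]))
```

```text
t 2.62 pos [0.5915 0.1025 0.0687] jaw 1.5711 x [ 0.006  0.    -1.   ] q [ 0.04  0.59  1.48  0.    1.07 -1.53] F [-0.5  0.7 -0.6] open 0.0595
inc [ 0.0084  0.0028 -0.0056] tw 0.0001 rows 0.1 q6 -1.53
[[254.29387026 219.28254272]]
```

View pics/w2.png

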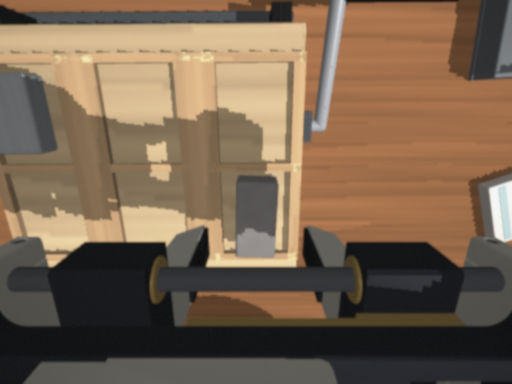

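The wrist view shows the stone between the open fingers, at columns 237–277 with the fingers at about 205 and 305. Now I'll close on it.

Call:
move_arm([
  [0.003, 0, -0.004, 0],
  [0.003, 0, -0.004, 0],
  [0.003, 0, -0.004, 0],
  [0.003, 0, -0.004, 0],
], gripper=1.0, squeeze=40)

```text
time: 3.18
tool_pos: [0.5879, 0.1022, 0.0642]
tool_rot: [1.209, 1.571, 1.209]
contact_force: [0.9, 0.0, 0.3]
opening: 0.0242
```

Run:
```python
from h import *
st(); im,c,o=shot('wrist','w3'); 
cv2.imwrite('pics/w3z.png',cv2.resize(im[0:260,100:400],None,fx=2.5,fy=2.3))
go(0.40,0.33,0.04,np.pi/2)
t=cv2.imread('pics/t1.png'); tc=cam('top')
for u,v in [(100,199),(158,199),(102,243),(158,243)]: print(ray(tc,(u,v),.028))
```

```text
t 3.17 pos [0.5879 0.1022 0.0642] jaw 1.5708 x [ 0.  0. -1.] q [ 0.04  0.59  1.49  0.    1.06 -1.53] F [0.9 0.  0.3] open 0.0242
inc [ 0.0605  0.5694 -0.4696] tw 0.0 rows 4.7 q6 -1.53
[[0.48397044 0.46387444 0.028     ]]
[[0.48481242 0.27772233 0.028     ]]
[[0.34371951 0.45323457 0.028     ]]
[[0.34451066 0.27479438 0.028     ]]
```

View pics/w3z.png

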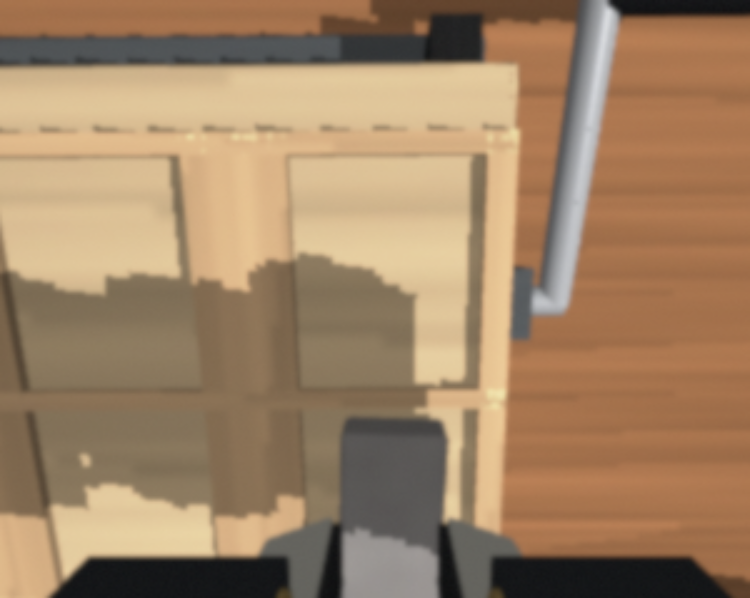

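Run:
```python
from h import *
o=robot.observe(); c=cam('wrist',o)
print(ray(c,[(100+343.5/2.5-.5,433/2.3),(100+446/2.5-.5,433/2.3)],.078))
# middle rib crossing etc in this view: rib between pockets (right) mid, board edge
for n,u,v in [('ribL',189,270),('ribR',291,270),('edgeR',513,270),('ribLn',182,165),('ribRn',289,165),('crib',250,398)]:
    print(n,ray(c,(100+u/2.5-.5,v/2.3-.5),.061))
go(0.59,0.104,0.13,np.pi/2)
```

```text
[[0.55909612 0.09039462 0.078     ]
 [0.55908908 0.11845742 0.078     ]]
ribL [[0.51258943 0.04742811 0.061     ]]
ribR [[0.51257645 0.07568423 0.061     ]]
edgeR [[0.51254819 0.13720519 0.061     ]]
ribLn [[0.48349004 0.04810669 0.061     ]]
ribRn [[0.48347371 0.07639449 0.061     ]]
crib [[0.5520581 0.0619414 0.061    ]]
inc [-0.1646  0.0044  0.0053] tw 0.0 rows 1.1 q6 -1.53
```

Call:
move_arm([
  [-0.15, 0, 0, 0],
  [-0.16, 0.12, -0.06, 0],
  [-0.16, 0.26, -0.13, 0],
  [-0.16, 0.4, -0.2, 0],
  [-0.16, 0.54, -0.27, 0],
])

```text
time: 3.85
tool_pos: [0.4791, 0.3196, 0.1284]
tool_rot: [0.551, 1.57, 0.55]
contact_force: [1.3, -0.7, 0.3]
opening: 0.0003
```

Run:
```python
from h import *
st(); go(.445,.385,.018,np.pi/2)
```

```text
t 3.85 pos [0.4791 0.3196 0.1284] jaw 1.5704 x [ 0.  0. -1.] q [ 0.46  0.49  1.47  0.    1.18 -1.12] F [ 1.3 -0.7  0.3] open 0.0003
inc [ 0.276   0.1635 -0.0854] tw -0.0004 rows 2.1 q6 -1.12
```

The gripper is empty, with an opening of 0.3 mm. I'll look for where the stone is.

Run:
```python
from h import *
im,c,o=shot('top','t2'); cv2.imwrite('pics/t2z.png',cv2.resize(im[120:260,90:410],None,fx=2.5,fy=2.5))
im,c,o=shot('wrist','w4')
```

```text
(no output)
```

View pics/t2z.png

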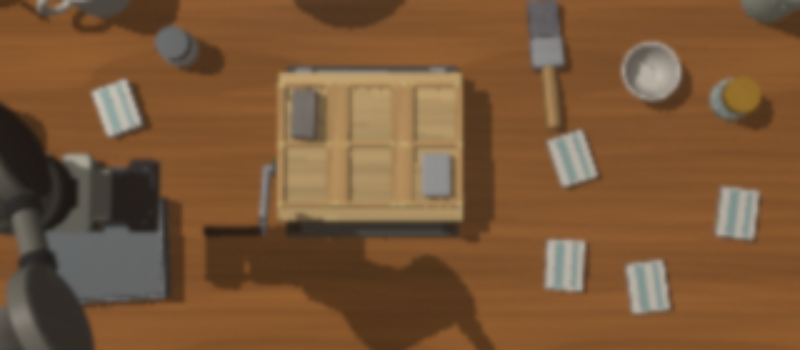

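View pics/w4.png

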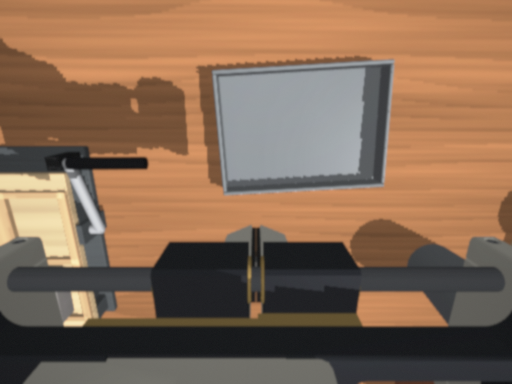

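The stone never left its pocket, so the grip slipped. I'll go back and close again in small steps, with side views.

Run:
```python
from h import *
a=cv2.imread('pics/a_top.png');b=cv2.imread('pics/t2.png')
d=cv2.absdiff(a,b)[150:185,200:225].max(2); print(d.max(), (d>25).sum())
for f in (a,b):
    hsv=cv2.cvtColor(f,cv2.COLOR_BGR2HSV)[150:185,200:225]; m=(hsv[...,1]<60); ys,xs=np.nonzero(m); print(len(xs),xs.mean()+200,ys.mean()+150)
st(); go(.589,.102,.12,np.pi/2)
```

```text
15 0
168 211.02380952380952 165.05357142857142
168 211.02380952380952 165.05357142857142
t 3.95 pos [0.4767 0.323  0.1283] jaw 1.5772 x [-0.001  0.002 -1.   ] q [ 0.46  0.49  1.47  0.    1.18 -1.12] F [ 1.4 -1.3 -0.5] open 0.0002
inc [ 0.0195 -0.5543  0.2773] tw 0.0061 rows 4.0 q6 -1.12
```

Call:
move_arm([
  [0.0, -0.14, 0.07, 0],
  [0.0, -0.28, 0.14, 0],
  [0.0, -0.42, 0.21, 0],
  [0.02, -0.554, 0.277, 0],
  [0.16, -0.554, 0.277, 0],
], gripper=0.4)

```text
time: 4.58
tool_pos: [0.5962, 0.0914, 0.0668]
tool_rot: [-0.061, 1.56, -0.066]
contact_force: [1.0, 2.2, -0.3]
opening: 0.0457
```

Call:
move_arm([
  [0, 0, 0, 0],
  [0, 0, 0, 0],
  [0, 0, 0, 0],
])

```text
time: 4.95
tool_pos: [0.592, 0.0972, 0.0665]
tool_rot: [0.058, 1.567, 0.059]
contact_force: [-0.3, 0.3, 0.8]
opening: 0.0551
```

Run:
```python
from h import *
st(); o=robot.observe(); print(proj(cam('scene'),[o['tool_pos']]))
im,c,_=shot('scene'); cv2.imwrite('pics/s5z.png',cv2.resize(im[120:290,200:380],None,fx=3.5,fy=3.5,interpolation=cv2.INTER_CUBIC))
go(.589,.102,.063,np.pi/2)
```

```text
t 4.95 pos [0.592  0.0972 0.0665] jaw 1.5722 x [ 0.004  0.    -1.   ] q [ 0.03  0.59  1.48  0.    1.07 -1.54] F [-0.3  0.3  0.8] open 0.0551
[[300.49338056 239.10102078]]
inc [ 0.0084  0.0121 -0.0072] tw 0.0013 rows 0.1 q6 -1.54
```

View pics/s5z.png

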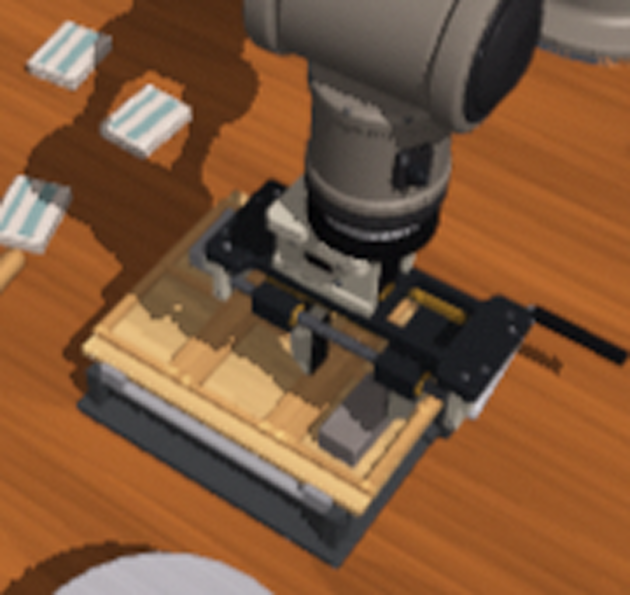

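Run:
```python
from h import *
o=robot.observe(); p=o['tool_pos']; c=cam('scene')
for X in ([.592,p[1]-.0275,p[2]],[.592,p[1]+.0275,p[2]],[.562,.0875,.078],[.619,.0875,.078],[.562,.1175,.078],[.619,.1175,.078],[.619,.1175,.056],[.643,.135,.061],[.643,-.097,.061],[.457,-.097,.061]):
    q=proj(c,[X])[0]; print(X,np.round((q-[200,120])*3.5))
```

```text
[0.592, np.float64(0.06965547093877018), np.float64(0.06637429813382456)] [317. 397.]
[0.592, np.float64(0.12465547093877018), np.float64(0.06637429813382456)] [387. 437.]
[0.562, 0.0875, 0.078] [365. 370.]
[0.619, 0.0875, 0.078] [318. 428.]
[0.562, 0.1175, 0.078] [403. 391.]
[0.619, 0.1175, 0.078] [357. 450.]
[0.619, 0.1175, 0.056] [355. 469.]
[0.643, 0.135, 0.061] [358. 504.]
[0.643, -0.097, 0.061] [ 80. 337.]
[0.457, -0.097, 0.061] [234. 181.]
```

Run:
```python
from h import *
print(robot.tcp_to_grasp,[a for a in dir(robot) if not a.startswith('_')])
im,c,o=shot('wrist','w5'); cv2.imwrite('pics/w5z.png',cv2.resize(im[150:350,130:390],None,fx=3,fy=3,interpolation=cv2.INTER_CUBIC))
st()
```

```text
0.0188 ['IKError', 'camera_params', 'hand_in', 'observe', 'read_camera', 'tcp_to_grasp']
t 5.05 pos [0.5917 0.0971 0.0661] jaw 1.572 x [ 0.003  0.    -1.   ] q [ 0.03  0.59  1.48  0.    1.07 -1.54] F [-0.1 -0.7 -0.1] open 0.0548
```

View pics/w5z.png

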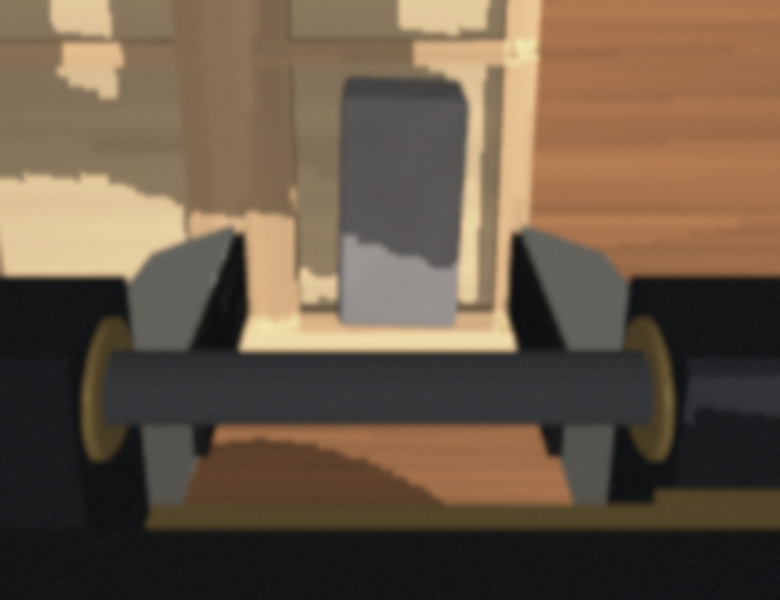

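Run:
```python
from h import *
def hit(c,uv,ax,val):
    K,R,t=c; d=R.T@np.linalg.inv(K)@np.array([uv[0],uv[1],1.]); C=-R.T@t; return C+(val-C[ax])/d[ax]*d
c=cam('scene')
for zu,zv in [(315,372),(322,372),(328,365),(300,362)]:
    uv=(200+(zu+.5)/3.5-.5,120+(zv+.5)/3.5-.5)
    print(zu,zv,hit(c,uv,1,.0697),hit(c,uv,0,.592),hit(c,uv,0,.582))
o=robot.observe();c=cam('wrist',o)
for zu in (237,517): print('w',hit(c,(130+(zu+.5)/3-.5,150+(232+.5)/3-.5),1,o['tool_pos'][1]+(.0274 if zu>300 else -.0274)))
```

```text
315 372 [0.59890556 0.0697     0.10424588] [0.592      0.06555477 0.09325665] [0.582      0.05955201 0.07734306]
322 372 [0.58993969 0.0697     0.09426815] [0.592      0.07091451 0.09752911] [0.582      0.06501974 0.0817016 ]
328 365 [0.5827276  0.0697     0.09409458] [0.592      0.0750879  0.10856432] [0.582      0.06927722 0.09295915]
300 362 [0.61793693 0.0697     0.1360659 ] [0.592      0.05350078 0.09487552] [0.582      0.04725516 0.07899455]
w [0.57882445 0.06968295 0.1081996 ]
w [0.57496473 0.12448295 0.1164758 ]
```

Both the wrist view (finger tips at zoom (237,232) and (517,232)) and the scene view put the real fingertips about 30–45 mm above the reported TCP. I'll lower in steps and watch the force to find the true tip.

Call:
move_arm([
  [0.02, 0.013, -0.007, 0],
  [0.04, 0.013, -0.007, 0],
  [0.05, 0.013, -0.007, 0],
  [0.05, 0.013, -0.007, 0],
  [0.05, 0.013, -0.007, 0],
], gripper=0.4)

```text
time: 5.68
tool_pos: [0.5882, 0.1015, 0.0443]
tool_rot: [0.294, 1.57, 0.294]
contact_force: [1.3, 0.5, -0.0]
opening: 0.0548
```

Run:
```python
from h import *
st()
im,c,_=shot('scene'); cv2.imwrite('pics/s6z.png',cv2.resize(im[120:290,200:380],None,fx=3.5,fy=3.5,interpolation=cv2.INTER_CUBIC))
im,c,o=shot('wrist'); cv2.imwrite('pics/w6z.png',cv2.resize(im[150:350,130:390],None,fx=3,fy=3,interpolation=cv2.INTER_CUBIC))
```

```text
t 5.67 pos [0.5882 0.1015 0.0443] jaw 1.5707 x [ 0.  0. -1.] q [ 0.04  0.62  1.5   0.    1.02 -1.53] F [ 1.3  0.5 -0. ] open 0.0548
```

View pics/s6z.png

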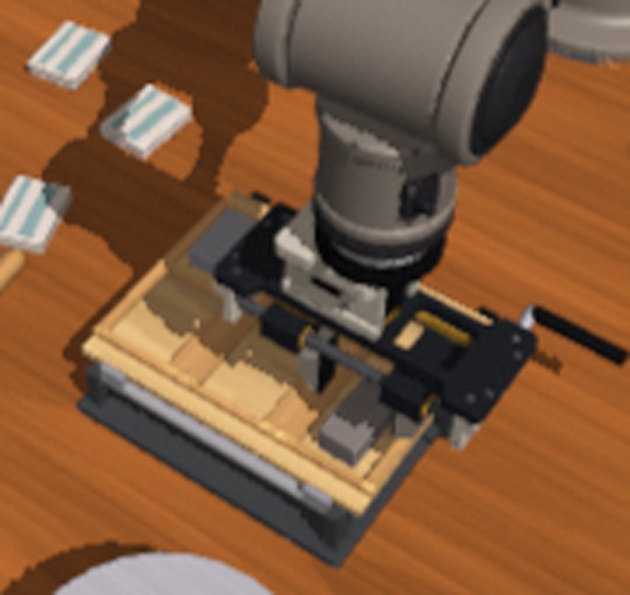

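View pics/w6z.png

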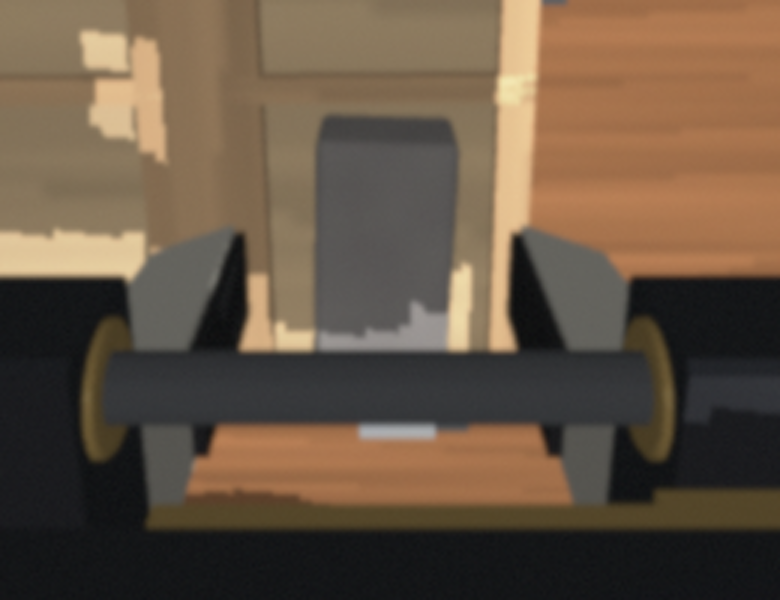

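Call:
move_arm([
  [0.01, 0, 0, 0],
  [0.015, 0, 0, 0],
  [0.015, 0, 0, 0],
])

```text
time: 6.15
tool_pos: [0.5878, 0.1016, 0.0379]
tool_rot: [3.08, 1.57, 3.08]
contact_force: [-0.1, -1.2, -0.3]
opening: 0.055
```

Call:
move_arm([
  [0.01, 0, 0, 0],
  [0.01, 0, 0, 0],
  [0.01, 0, 0, 0],
])

```text
time: 6.52
tool_pos: [0.588, 0.1016, 0.0342]
tool_rot: [1.139, 1.571, 1.139]
contact_force: [0.1, -0.2, 0.0]
opening: 0.055
```

Call:
move_arm([
  [0, 0, 0, 0],
  [0, 0, 0, 0],
  [0, 0, 0, 0],
  [0, 0, 0, 0],
  [0, 0, 0, 0],
], gripper=0.75, squeeze=30)

```text
time: 7.15
tool_pos: [0.588, 0.1016, 0.0343]
tool_rot: [0.891, 1.571, 0.891]
contact_force: [0.2, 0.3, 1.0]
opening: 0.0297
```

The fingers stop on the stone at 29.7 mm. Now a short lift to check it.

Call:
move_arm([
  [0, 0, 0, 0],
  [0, 0, 0, 0],
  [-0.03, 0, 0, 0],
  [-0.08, 0, 0, 0],
  [-0.08, 0, 0, 0],
], gripper=1.0, squeeze=40)

```text
time: 7.78
tool_pos: [0.5894, 0.1016, 0.0682]
tool_rot: [0.042, 1.567, 0.042]
contact_force: [0.5, -0.6, -1.0]
opening: 0.0296
```

Run:
```python
from h import *
st()
im,c,_=shot('scene'); cv2.imwrite('pics/s7z.png',cv2.resize(im[120:290,200:380],None,fx=3.5,fy=3.5,interpolation=cv2.INTER_CUBIC))
im,c,o=shot('wrist'); cv2.imwrite('pics/w7z.png',cv2.resize(im[150:350,130:390],None,fx=3,fy=3,interpolation=cv2.INTER_CUBIC))
```

```text
t 7.78 pos [0.5894 0.1016 0.0682] jaw 1.5708 x [ 0.004  0.    -1.   ] q [ 0.04  0.59  1.48 -0.    1.07 -1.53] F [ 0.5 -0.6 -1. ] open 0.0296
```

View pics/s7z.png

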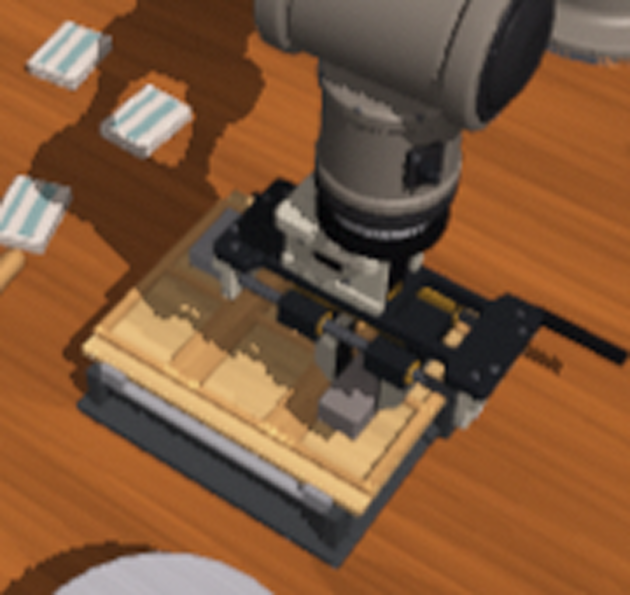

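View pics/w7z.png

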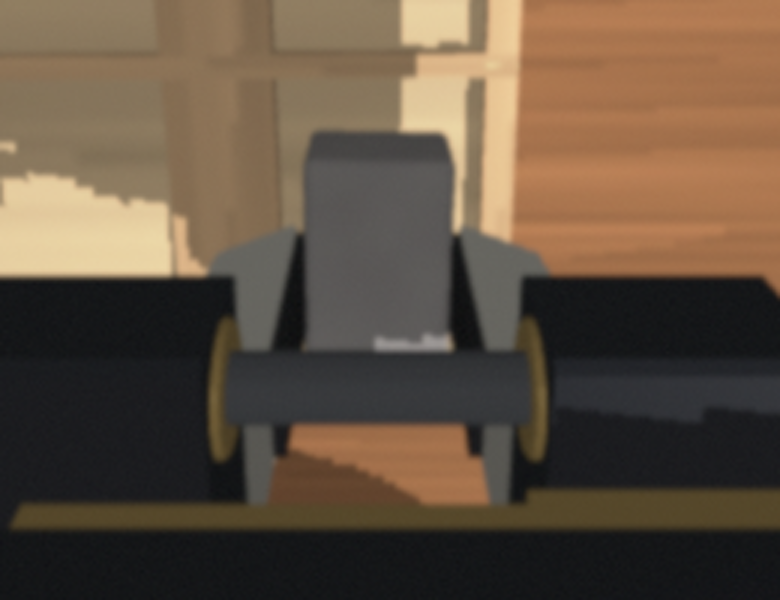

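The stone is held: in the scene view it hangs off the board floor. Carrying it to the tray.

Call:
move_arm([
  [-0.06, 0.11, -0.05, 0],
  [-0.07, 0.25, -0.12, 0],
  [-0.07, 0.39, -0.19, 0],
  [-0.07, 0.53, -0.26, 0],
  [-0.07, 0.66, -0.33, 0],
])

```text
time: 8.5
tool_pos: [0.4545, 0.367, 0.0934]
tool_rot: [-2.614, 1.57, -2.614]
contact_force: [0.7, 0.6, -1.1]
opening: 0.0293
```

Run:
```python
from h import *
st(); go(.445,.385,.02,np.pi/2)
```

```text
t 8.5 pos [0.4545 0.367  0.0934] jaw 1.5709 x [-0.001 -0.001 -1.   ] q [ 0.55  0.54  1.49  0.    1.11 -1.02] F [ 0.7  0.6 -1.1] open 0.0293
inc [ 0.1835  0.0451 -0.0235] tw 0.0001 rows 1.2 q6 -1.02
```

Call:
move_arm([
  [0.0, 0.045, -0.024, 0],
  [0.12, 0.045, -0.024, 0],
  [0.2, 0.045, -0.024, 0],
  [0.26, 0.045, -0.024, 0],
  [0.265, 0.045, -0.024, 0],
])

```text
time: 9.12
tool_pos: [0.4453, 0.3819, -0.0141]
tool_rot: [-2.515, 1.566, -2.516]
contact_force: [-0.3, -0.0, -1.1]
opening: 0.0295
```

Call:
move_arm([
  [0, 0, 0, 0],
  [0, 0, 0, 0],
  [0, 0, 0, 0],
])

```text
time: 9.5
tool_pos: [0.4457, 0.3831, -0.0114]
tool_rot: [-2.533, 1.569, -2.532]
contact_force: [-4.6, -2.0, -3.3]
opening: 0.0293
```

Run:
```python
from h import *
st()
im,c,_=shot('scene'); cv2.imwrite('pics/s8z.png',cv2.resize(im[150:320,310:510],None,fx=3.5,fy=3.5,interpolation=cv2.INTER_CUBIC))
st()
```

```text
t 9.5 pos [ 0.4457  0.3831 -0.0114] jaw 1.571 x [-0.001 -0.001 -1.   ] q [ 0.58  0.68  1.57 -0.    0.89 -0.99] F [-4.6 -2.  -3.3] open 0.0293
t 9.55 pos [ 0.4458  0.3831 -0.0114] jaw 1.5708 x [-0.001 -0.001 -1.   ] q [ 0.58  0.68  1.57 -0.    0.89 -0.99] F [-4.5 -2.3 -2.7] open 0.0296
```

View pics/s8z.png

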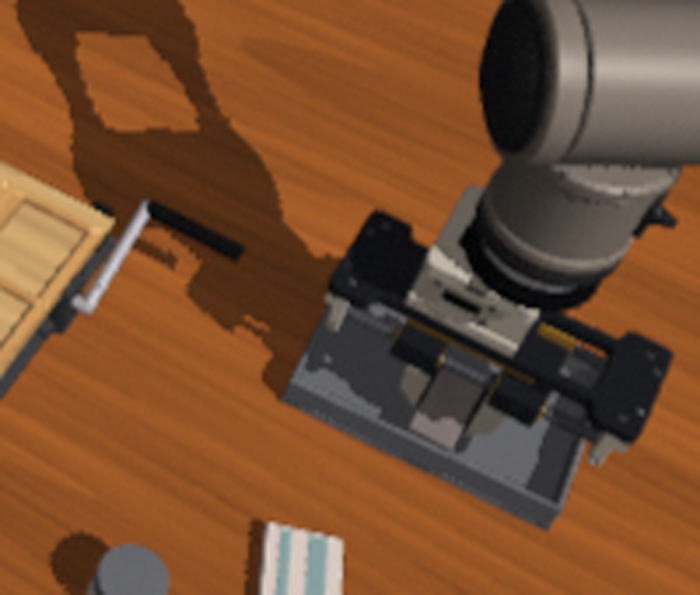

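The force reading suggests the stone touches the tray's far wall. I'll back off 8 mm and then release.

Call:
move_arm([
  [-0.01, 0, -0.02, 0],
  [0.0, 0, -0.03, 0],
  [0.003, 0, -0.03, 0],
  [0.003, 0, -0.03, 0],
])

```text
time: 10.05
tool_pos: [0.4347, 0.3837, -0.0129]
tool_rot: [0.542, 1.57, 0.542]
contact_force: [0.1, 0.6, -1.2]
opening: 0.0296
```

Call:
move_arm([
  [0, 0, 0, 0],
  [0, 0, 0, 0],
  [-0.05, 0, 0, 0],
  [-0.15, 0, 0, 0],
  [-0.3, 0, 0, 0],
], gripper=0.45)

```text
time: 10.68
tool_pos: [0.4335, 0.3828, 0.1069]
tool_rot: [-2.557, 1.567, -2.557]
contact_force: [0.8, 0.9, 0.2]
opening: 0.0506
```

Run:
```python
from h import *
st(); im,c,_=shot('scene'); cv2.imwrite('pics/s9z.png',cv2.resize(im[150:320,310:510],None,fx=3.5,fy=3.5,interpolation=cv2.INTER_CUBIC))
go(.512,-.062,.09,np.pi/2)
```

```text
t 10.68 pos [0.4335 0.3828 0.1069] jaw 1.5707 x [-0.003 -0.002 -1.   ] q [ 0.59  0.52  1.49  0.    1.14 -0.98] F [0.8 0.9 0.2] open 0.0506
inc [ 0.0608 -1.1201  0.1851] tw 0.0002 rows 7.3 q6 -0.98
```

View pics/s9z.png

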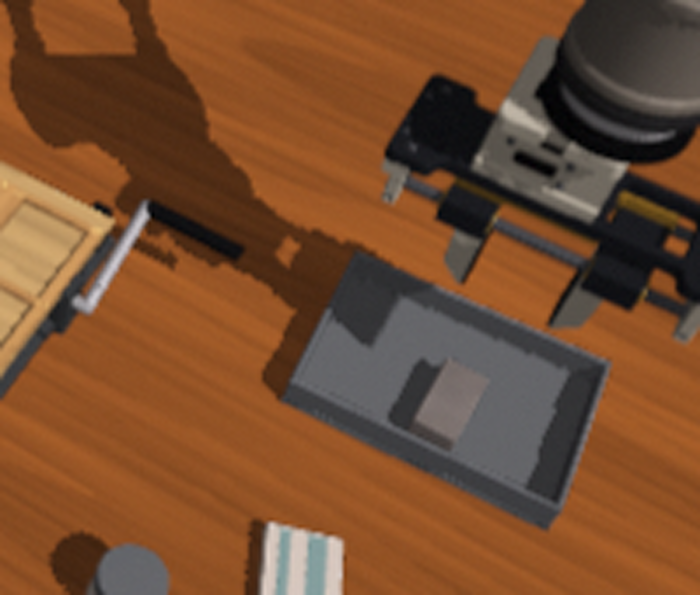

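The stone lies flat inside the tray, at zoom (450,400). Next is the weight.

Call:
move_arm([
  [0, -0.15, 0.03, 0],
  [0, -0.3, 0.05, 0],
  [0, -0.45, 0.08, 0],
  [0, -0.6, 0.11, 0],
  [0, -0.75, 0.14, 0],
], gripper=0.4)

```text
time: 11.35
tool_pos: [0.4909, 0.0816, 0.1073]
tool_rot: [0.082, 1.569, 0.082]
contact_force: [0.6, 0.5, 0.4]
opening: 0.0549
```

Run:
```python
from h import *
st(); go(.515,-.0615,.04,np.pi/2)
```

```text
t 11.35 pos [0.4909 0.0816 0.1073] jaw 1.571 x [ 0.001  0.    -1.   ] q [ 0.01  0.38  1.72  0.    1.04 -1.56] F [0.6 0.5 0.4] open 0.0549
inc [ 0.1682 -0.3579  0.06  ] tw 0.0001 rows 2.6 q6 -1.56
```

Call:
move_arm([
  [0, -0.14, 0.03, 0],
  [0, -0.28, 0.06, 0],
  [0.05, -0.36, 0.062, 0],
  [0.15, -0.36, 0.062, 0],
  [0.17, -0.36, 0.062, 0],
])

```text
time: 11.98
tool_pos: [0.5135, -0.0605, 0.037]
tool_rot: [2.851, 1.566, 2.85]
contact_force: [-0.8, 1.0, 0.1]
opening: 0.0552
```

Call:
move_arm([
  [0.01, 0, 0, 0],
  [0.015, 0, 0, 0],
  [0.015, 0, 0, 0],
  [0.015, 0, 0, 0],
])

```text
time: 12.48
tool_pos: [0.5157, -0.0603, 0.0337]
tool_rot: [-0.211, 1.569, -0.21]
contact_force: [0.1, 1.5, 0.5]
opening: 0.055
```

Run:
```python
from h import *
st(); im,c,_=shot('wrist'); cv2.imwrite('pics/w10z.png',cv2.resize(im[100:350,130:390],None,fx=3,fy=2.4,interpolation=cv2.INTER_CUBIC))
```

```text
t 12.47 pos [ 0.5157 -0.0603  0.0337] jaw 1.5712 x [ 0.001 -0.    -1.   ] q [-0.26  0.51  1.74  0.    0.88 -1.84] F [0.1 1.5 0.5] open 0.055
```

View pics/w10z.png

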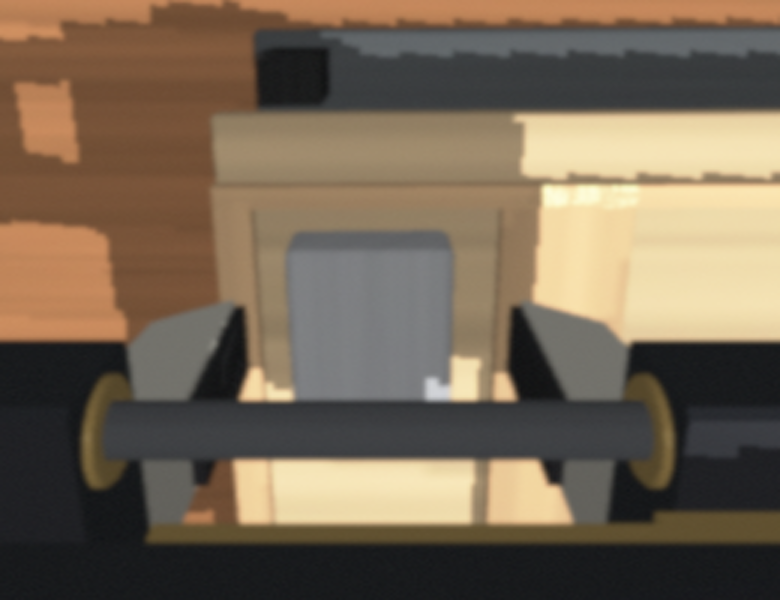

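The weight is centred between the fingers. I'll lower in 2 mm steps to feel the rib tops.

Call:
move_arm([
  [0.005, 0, 0, 0],
  [0.005, 0, 0, 0],
  [0.01, 0, 0, 0],
  [0.01, 0, 0, 0],
])

```text
time: 13.02
tool_pos: [0.5151, -0.0604, 0.0288]
tool_rot: [2.627, 1.57, 2.627]
contact_force: [0.1, 0.1, 0.8]
opening: 0.055
```

Call:
move_arm([
  [0.005, 0, 0, 0],
  [0.005, 0, 0, 0],
  [0.005, 0, 0, 0],
])

```text
time: 13.4
tool_pos: [0.5152, -0.0604, 0.027]
tool_rot: [1.294, 1.571, 1.294]
contact_force: [1.0, 0.1, 0.0]
opening: 0.0555
```

Call:
move_arm([
  [0.005, 0, 0, 0],
  [0.005, 0, 0, 0],
  [0.005, 0, 0, 0],
])

```text
time: 13.78
tool_pos: [0.5154, -0.0604, 0.0251]
tool_rot: [-0.006, 1.57, -0.006]
contact_force: [-0.1, -0.2, 2.4]
opening: 0.0553
```

Call:
move_arm([
  [0.005, 0, 0, 0],
  [0.005, 0, 0, 0],
  [0.005, 0, 0, 0],
])

```text
time: 14.15
tool_pos: [0.5155, -0.0605, 0.0249]
tool_rot: [-0.274, 1.569, -0.274]
contact_force: [-5.0, 1.4, 18.3]
opening: 0.0548
```

Contact comes at TCP z = 0.025, so the true tip sits 36 mm above the reported TCP (rib top 61 mm). I'll back up 4 mm and grip.

Call:
move_arm([
  [-0.01, -0.002, 0, 0],
  [-0.01, -0.002, 0, 0],
  [-0.01, -0.002, 0, 0],
  [-0.01, -0.002, 0, 0],
  [-0.01, -0.002, 0, 0],
], gripper=1.0, squeeze=45)

```text
time: 14.78
tool_pos: [0.5151, -0.0612, 0.0267]
tool_rot: [2.833, 1.57, 2.833]
contact_force: [0.2, 0.8, 0.1]
opening: 0.0333
```

Call:
move_arm([
  [-0.03, 0, 0, 0],
  [-0.12, 0, 0, 0],
  [-0.2, 0, 0, 0],
])

```text
time: 15.15
tool_pos: [0.5151, -0.0611, 0.1084]
tool_rot: [2.247, 1.571, 2.247]
contact_force: [-0.2, 0.1, -2.6]
opening: 0.0334
```

Run:
```python
from h import *
st(); go(.385,.325,.1,np.pi/2)
```

```text
t 15.15 pos [ 0.5151 -0.0611  0.1084] jaw 1.5709 x [-0.  0. -1.] q [-0.27  0.41  1.66  0.    1.07 -1.84] F [-0.2  0.1 -2.6] open 0.0334
inc [ 0.0212  0.9654 -0.3252] tw 0.0001 rows 6.5 q6 -1.84
```

Call:
move_arm([
  [0, 0.15, -0.05, 0],
  [0, 0.3, -0.1, 0],
  [0, 0.45, -0.15, 0],
  [0, 0.6, -0.2, 0],
  [0, 0.74, -0.24, 0],
])

```text
time: 15.78
tool_pos: [0.4183, 0.2366, 0.1078]
tool_rot: [0.446, 1.57, 0.446]
contact_force: [0.9, 0.1, -1.4]
opening: 0.0336
```

Run:
```python
from h import *
st(); go(.388,.345,-.021,np.pi/2)
```

```text
t 15.78 pos [0.4183 0.2366 0.1078] jaw 1.5707 x [ 0.001  0.    -1.   ] q [ 0.36  0.35  1.77  0.    1.03 -1.22] F [ 0.9  0.1 -1.4] open 0.0336
inc [ 0.3219  0.2709 -0.076 ] tw -0.0001 rows 2.7 q6 -1.22
```

Call:
move_arm([
  [0, 0.14, -0.05, 0],
  [0.02, 0.26, -0.076, 0],
  [0.14, 0.266, -0.076, 0],
  [0.26, 0.266, -0.076, 0],
  [0.32, 0.266, -0.076, 0],
])

```text
time: 16.4
tool_pos: [0.3873, 0.3406, -0.0229]
tool_rot: [-2.605, 1.567, -2.604]
contact_force: [0.1, 0.4, -2.5]
opening: 0.0335
```

Call:
move_arm([
  [0, 0, 0, 0],
  [0, 0, 0, 0],
])

```text
time: 16.65
tool_pos: [0.3895, 0.3416, -0.0197]
tool_rot: [0.607, 1.569, 0.607]
contact_force: [-0.2, -0.2, -2.9]
opening: 0.0336
```

Run:
```python
from h import *
st(); im,c,_=shot('scene'); cv2.imwrite('pics/s11z.png',cv2.resize(im[150:320,310:510],None,fx=3.5,fy=3.5,interpolation=cv2.INTER_CUBIC))
```

```text
t 16.65 pos [ 0.3895  0.3416 -0.0197] jaw 1.5708 x [ 0.001  0.001 -1.   ] q [ 0.57  0.6   1.79  0.    0.76 -1.  ] F [-0.2 -0.2 -2.9] open 0.0336
```

View pics/s11z.png

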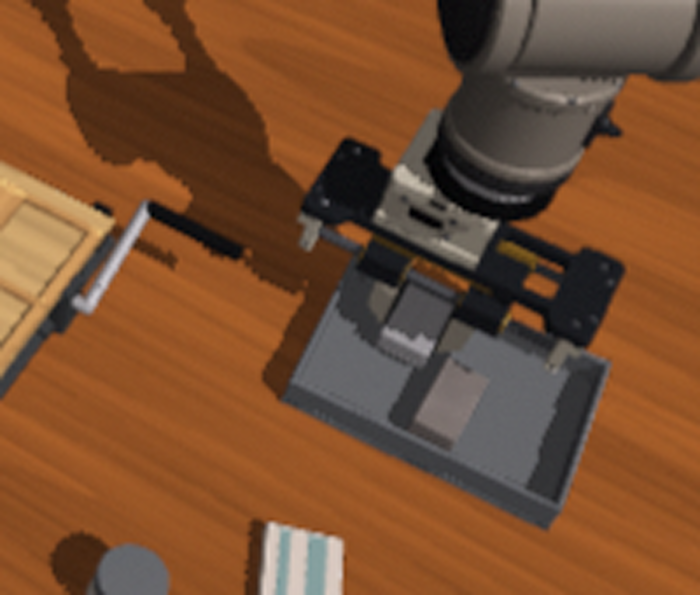

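Call:
move_arm([
  [0.005, 0, 0, 0],
  [0.006, 0, 0, 0],
  [0.006, 0, 0, 0],
])

```text
time: 17.08
tool_pos: [0.3889, 0.3412, -0.0231]
tool_rot: [0.657, 1.57, 0.657]
contact_force: [0.4, 0.3, -1.5]
opening: 0.0335
```

Call:
move_arm([
  [0, 0, 0, 0],
  [0, 0, 0, 0],
  [-0.05, 0, 0, 0],
  [-0.18, 0, 0, 0],
  [-0.33, 0, 0, 0],
], gripper=0.5)

```text
time: 17.7
tool_pos: [0.3882, 0.3408, 0.1095]
tool_rot: [-2.597, 1.569, -2.597]
contact_force: [0.5, 1.6, 0.1]
opening: 0.0459
```

```bash
cat >> h.py <<'E'
def tiles(im,c,z=.014,lo=150,hi=2500,crop=None):
    hsv=cv2.cvtColor(im,cv2.COLOR_BGR2HSV)
    m=((hsv[...,1]<70)&(hsv[...,2]>105)).astype(np.uint8)*255
    m=cv2.morphologyEx(m,cv2.MORPH_CLOSE,np.ones((3,3),np.uint8)); out=[]
    for k in cv2.findContours(m,cv2.RETR_EXTERNAL,cv2.CHAIN_APPROX_NONE)[0]:
        if lo<cv2.contourArea(k)<hi:
            r=rect(ray(c,k[:,0],z)[:,:2])
            if 58<r[2]<72 and 42<r[3]<58: out.append(r); print('tile',np.round(r[0],4),'long',round(r[1],3),np.round(r[2:],1), 'px',k[:,0].mean(0).round(0))
    return out
E
python3 - <<'E'
from h import *
st(); im,c,_=shot('top','t12'); tiles(im,c)
cv2.imwrite('pics/t12z.png',cv2.resize(im[120:260,90:410],None,fx=2.5,fy=2.5))
go(.6034,.354,.06,.3687+np.pi/2)
E
```

```text
t 17.7 pos [0.3882 0.3408 0.1095] jaw 1.5708 x [-0.002 -0.001 -1.   ] q [ 0.57  0.41  1.66  0.    1.07 -1.  ] F [0.5 1.6 0.1] open 0.0459
tile [ 0.3736 -0.3373] long 0.128 [65.3 51.4] px [349. 234.]
tile [ 0.4004 -0.2299] long -0.004 [64.6 48.6] px [316. 226.]
tile [ 0.4689 -0.4546] long -0.138 [65.4 51.8] px [384. 205.]
tile [ 0.5399 -0.2404] long 0.317 [65.2 50.7] px [319. 183.]
tile [0.6034 0.3545] long 0.369 [65.9 50. ] px [136. 163.]
inc [0.1505 0.0251 0.5266] tw -0.3517 rows 3.5 q6 -1.0
```

View pics/t12z.png

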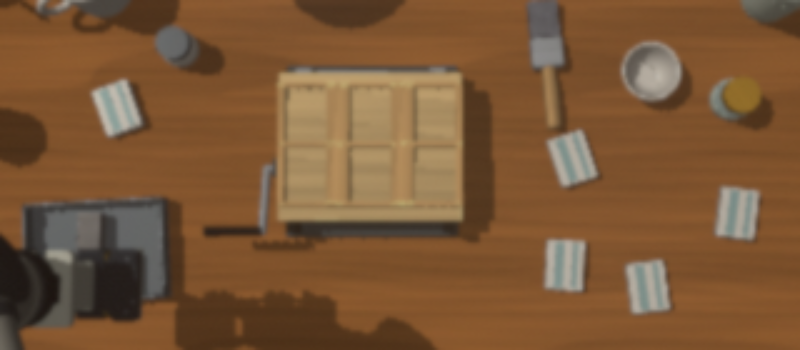

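The weight and stone are both in the tray, and all five tiles are where they were. For the tile by the jar I'll grip along its long axis, because the low gripper body would hit the jar otherwise.

Call:
move_arm([
  [0, 0.007, 0.14, 0.177],
  [0, 0.014, 0.28, 0.354],
  [0, 0.02, 0.42, 0.53],
  [0.05, 0.025, 0.526, 0.707],
  [0.1, 0.025, 0.526, 0.88],
], gripper=0.0)

```text
time: 18.38
tool_pos: [0.6021, 0.3504, 0.0669]
tool_rot: [1.14, 1.569, 0.21]
contact_force: [-0.0, -0.9, -0.0]
opening: 0.0899
```

Run:
```python
from h import *
st(); go(.6034,.354,.05,.369)
```

```text
t 18.38 pos [0.6021 0.3504 0.0669] jaw 0.641 x [ 0.001  0.    -1.   ] q [ 0.42  0.76  1.15 -0.    1.23 -0.22] F [-0.  -0.9 -0. ] open 0.0899
inc [ 0.0423  0.008  -0.0054] tw 0.2598 rows 1.5 q6 -0.22
```

Call:
move_arm([
  [0.02, 0.006, -0.003, 0.17],
  [0.04, 0.006, -0.003, 0.265],
  [0.04, 0.006, -0.003, 0.265],
  [0.04, 0.006, -0.003, 0.265],
])

```text
time: 18.88
tool_pos: [0.6005, 0.3537, 0.0529]
tool_rot: [1.726, 1.57, 0.529]
contact_force: [0.4, 0.3, 0.5]
opening: 0.092
```

Run:
```python
from h import *
st(); im,c,o=shot('wrist','w13'); r=tiles(im,c,hi=20000)
o=robot.observe(); print(proj(c,[[.6034,.354,.014]]))
go(.6034,.354,-.0285,.369)
```

```text
t 18.88 pos [0.6005 0.3537 0.0529] jaw 0.3739 x [ 0.  0. -1.] q [0.42 0.77 1.16 0.   1.21 0.05] F [0.4 0.3 0.5] open 0.092
tile [0.6036 0.357 ] long 0.373 [64.9 51.2] px [260. 200.]
[[258.94038422 203.64541862]]
inc [0.2041 0.0065 0.0018] tw 0.0042 rows 1.3 q6 0.05
```

View pics/w13.png

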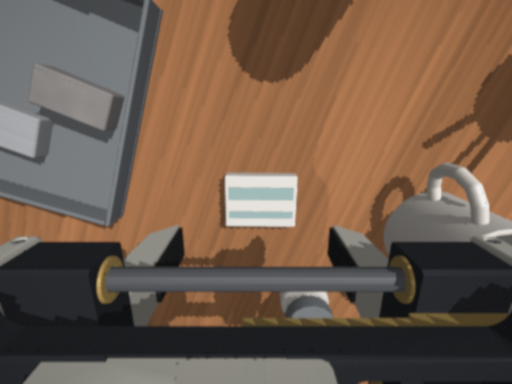

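The wrist view shows the tile centred between the fingers at px (260,200), flat, with nothing else within finger reach. Descending.

Call:
move_arm([
  [0.08, 0.007, -0.001, 0.005],
  [0.16, 0.007, -0.001, 0.005],
  [0.195, 0.007, -0.001, 0.005],
  [0.202, 0.007, -0.001, 0.005],
  [0.202, 0.007, -0.001, 0.005],
])

```text
time: 19.55
tool_pos: [0.6036, 0.3553, -0.027]
tool_rot: [1.66, 1.569, 0.456]
contact_force: [0.4, -0.6, -0.4]
opening: 0.0919
```

Call:
move_arm([
  [0, 0, 0, 0],
  [0, 0, 0, 0],
  [0, 0, 0, 0],
  [0, 0, 0, 0],
  [0, 0, 0, 0],
], gripper=1.0, squeeze=40)

```text
time: 20.18
tool_pos: [0.6031, 0.3551, -0.0278]
tool_rot: [1.706, 1.57, 0.502]
contact_force: [-0.5, 1.0, 3.0]
opening: 0.063
```

Run:
```python
from h import *
st(); im,c,o=shot('wrist'); cv2.imwrite('pics/w14z.png',cv2.resize(im[100:350,130:390],None,fx=3,fy=2.4,interpolation=cv2.INTER_CUBIC))
```

```text
t 20.18 pos [ 0.6031  0.3551 -0.0278] jaw 0.3665 x [ 0.001  0.    -1.   ] q [0.42 0.87 1.21 0.   1.07 0.06] F [-0.5  1.   3. ] open 0.063
```

View pics/w14z.png

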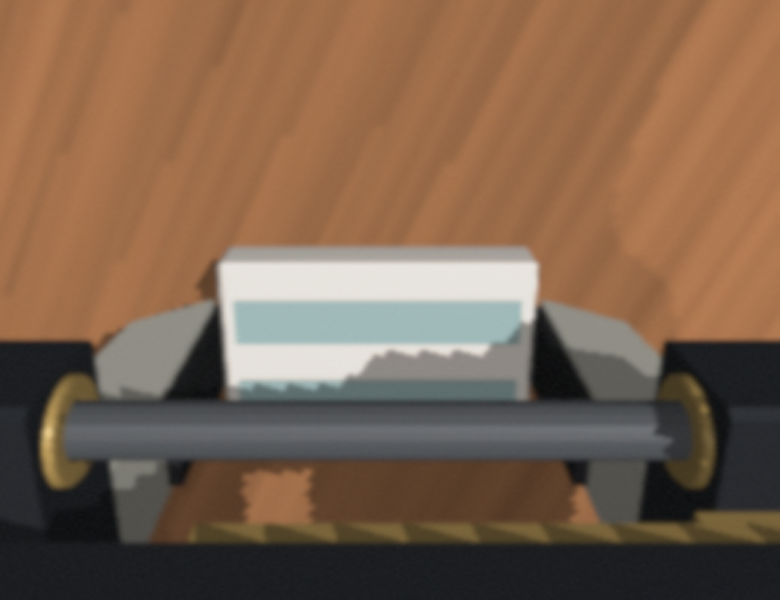

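```bash
cat >> h.py <<'E'
def toolpt(u,v,xt):
    "pixel -> tool coords on plane tool x = xt"
    p=robot.camera_params('wrist'); T=p['tool_from_camera']
    d=T[:3,:3]@np.array([(u-p['cx'])/p['fx'],(v-p['cy'])/p['fy'],1.]); C=T[:3,3]
    return C+(xt-C[0])/d[0]*d
E
python3 - <<'E'
from h import *
for u,v in [(219,263),(538,263),(222,248),(534,248)]:
    print(np.round(toolpt(130+(u+.5)/3-.5,100+(v+.5)/2.4-.5,-.0418 if v>250 else -.0278),4))
go(.55,.25,.1,0)
E
```

```text
[-0.0418 -0.0317 -0.0244]
[-0.0418  0.0313 -0.0244]
[-0.0278 -0.0336 -0.0233]
[-0.0278  0.0331 -0.0234]
inc [-0.3196 -0.2179  0.1977] tw 0.3501 rows 2.8 q6 0.06
```

The tile is gripped at 63 mm. Its near edge is at tool z = -24.4 mm, so it is centred. Carrying it over pocket6.

Run:
```python
from h import *
go(.5145,.101,.075,0)
```

```text
inc [-0.2573 -0.4343  0.5136] tw 0.3501 rows 4.6 q6 0.06
```

Call:
move_arm([
  [-0.1, 0, 0, 0],
  [-0.22, -0.06, 0.08, 0.08],
  [-0.257, -0.15, 0.18, 0.2],
  [-0.257, -0.25, 0.29, 0.3],
  [-0.257, -0.35, 0.41, 0.35],
])

```text
time: 20.85
tool_pos: [0.53, 0.1503, 0.0748]
tool_rot: [1.556, 1.57, -0.016]
contact_force: [0.8, -1.4, 0.2]
opening: 0.0631
```

Run:
```python
from h import *
st(); go(.5145,.101,.07,0)
```

```text
t 20.85 pos [0.53   0.1503 0.0748] jaw -0.0014 x [ 0. -0. -1.] q [ 0.14  0.51  1.61 -0.    1.02  0.14] F [ 0.8 -1.4  0.2] open 0.0631
inc [ 0.0119 -0.0385  0.1232] tw -0.0013 rows 0.8 q6 0.14
```

Call:
move_arm([
  [0.0, -0.02, 0.06, 0],
  [0.01, -0.038, 0.12, 0],
  [0.01, -0.038, 0.12, 0],
  [0.01, -0.038, 0.12, 0],
  [0.01, -0.038, 0.12, 0],
])

```text
time: 21.48
tool_pos: [0.516, 0.1046, 0.0706]
tool_rot: [2.294, 1.57, 0.725]
contact_force: [0.6, -1.6, -0.7]
opening: 0.0634
```

Run:
```python
from h import *
st(); im,c,o=shot('wrist','w15'); cv2.imwrite('pics/w15z.png',cv2.resize(im[80:330,100:410],None,fx=2.5,fy=2.4,interpolation=cv2.INTER_CUBIC))
```

```text
t 21.48 pos [0.516  0.1046 0.0706] jaw 0.0011 x [ 0.  0. -1.] q [0.05 0.47 1.68 0.   0.98 0.05] F [ 0.6 -1.6 -0.7] open 0.0634
```

View pics/w15z.png

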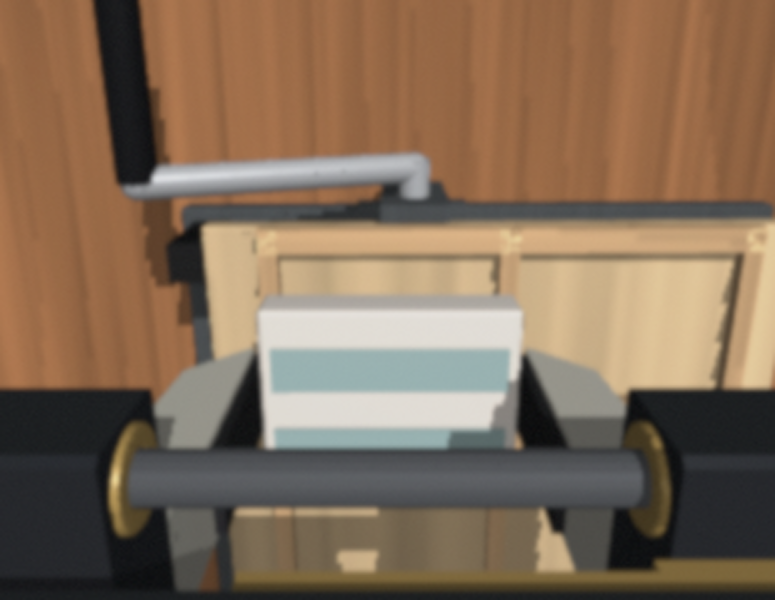

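Run:
```python
from h import *
o=robot.observe(); R=Rt(o)
f=lambda u,v,z:(lambda p:(np.round(p,4),np.round(o['tool_pos']+R@p,4)))(toolpt(100+(u+.5)/2.5-.5,80+(v+.5)/2.4-.5,o['tool_pos'][2]-z))
for n,u,v,z in [('ribnear in',279,270,.061),('cribL',499,270,.061),('cribR',522,270,.061),('farrib in',742,270,.061),('outer in',400,254,.061),('outer out',400,226,.061),('outercorner near',203,226,.061)]: print(n,*f(u,v,z))
zt=o['tool_pos'][2]+.0418
for n,u,v in [('tileL',260,312),('tileR',521,312)]: print(n,*f(u,v,zt))
```

```text
ribnear in [ 0.0096 -0.035  -0.0189] [0.4809 0.1234 0.061 ]
cribL [ 0.0096  0.0333 -0.0189] [0.5492 0.1235 0.061 ]
cribR [ 0.0096  0.0404 -0.0189] [0.5564 0.1235 0.061 ]
farrib in [ 0.0096  0.1088 -0.0189] [0.6247 0.1236 0.061 ]
outer in [ 0.0096  0.0025 -0.0243] [0.5184 0.1288 0.061 ]
outer out [ 0.0096  0.0025 -0.0335] [0.5184 0.138  0.061 ]
outercorner near [ 0.0096 -0.0574 -0.0334] [0.4585 0.1379 0.061 ]
tileL [-0.0418 -0.0314 -0.0239] [0.4845 0.1284 0.1124]
tileR [-0.0418  0.0305 -0.0239] [0.5464 0.1285 0.1124]
```

Relative to pocket6 (near rib edge at zoom col 279, centre rib col 499, outer rib row 254), I need 2 mm more towards -y. Then I'll lower and release.

Call:
move_arm([
  [0.0, -0.001, 0.005, 0],
  [0.05, -0.001, 0.005, 0],
  [0.085, -0.001, 0.005, 0],
  [0.1, -0.001, 0.005, 0],
  [0.1, -0.001, 0.005, 0],
])

```text
time: 22.15
tool_pos: [0.5152, 0.1017, 0.0303]
tool_rot: [-1.586, 1.57, 3.127]
contact_force: [-0.1, -0.0, 0.1]
opening: 0.0633
```

Call:
move_arm([
  [0.004, 0, 0, 0],
  [0.004, 0, 0, 0],
  [0.004, 0, 0, 0],
])

```text
time: 22.52
tool_pos: [0.5155, 0.1017, 0.0293]
tool_rot: [1.766, 1.57, 0.195]
contact_force: [0.2, 0.3, -0.6]
opening: 0.0633
```

Run:
```python
from h import *
st(); im,c,o=shot('wrist','w16'); cv2.imwrite('pics/w16z.png',cv2.resize(im[80:330,100:410],None,fx=2.5,fy=2.4,interpolation=cv2.INTER_CUBIC))
```

```text
t 22.52 pos [0.5155 0.1017 0.0293] jaw 0.0001 x [ 0.001  0.    -1.   ] q [0.05 0.53 1.73 0.   0.88 0.05] F [ 0.2  0.3 -0.6] open 0.0633
```

View pics/w16z.png

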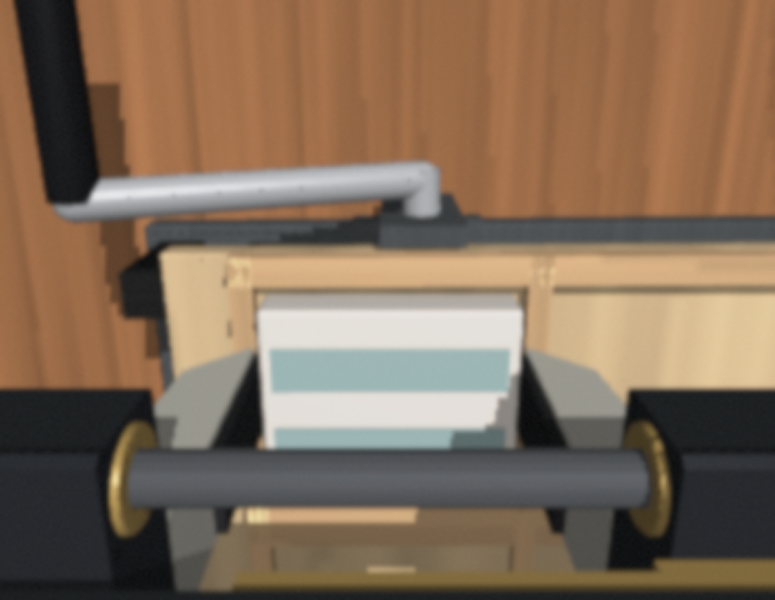

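The tile sits inside the ribs with gaps all round. Releasing.

Call:
move_arm([
  [0.002, 0, 0, 0],
  [0.002, 0, 0, 0],
  [0.002, 0, 0, 0],
  [-0.04, 0, 0, 0],
  [-0.15, 0, 0, 0],
], gripper=0.15)

```text
time: 23.2
tool_pos: [0.5137, 0.1016, 0.0879]
tool_rot: [-1.537, 1.566, -3.108]
contact_force: [1.2, -0.3, -0.2]
opening: 0.0778
```

Run:
```python
from h import *
st(); im,c,o=shot('wrist','w17'); cv2.imwrite('pics/w17z.png',cv2.resize(im[80:330,100:410],None,fx=2.5,fy=2.4,interpolation=cv2.INTER_CUBIC))
im,c,o=shot('top','t17'); tiles(im,c); cv2.imwrite('pics/t17z.png',cv2.resize(im[120:260,90:410],None,fx=2.5,fy=2.5))
go(.5399,-.2404,.06,.317+np.pi/2)
```

```text
t 23.2 pos [0.5137 0.1016 0.0879] jaw -0.0001 x [-0.005 -0.    -1.   ] q [0.05 0.45 1.67 0.   1.03 0.05] F [ 1.2 -0.3 -0.2] open 0.0778
tile [0.3666 0.2645] long -1.322 [60.7 44.6] px [162. 237.]
tile [ 0.3736 -0.3371] long 0.131 [65.4 51.8] px [349. 234.]
tile [ 0.4689 -0.4546] long -0.138 [65.4 51.8] px [384. 205.]
tile [ 0.5399 -0.2404] long 0.317 [65.2 50.7] px [319. 183.]
inc [0.0828 0.0533 0.8558] tw 1.1974 rows 6.7 q6 0.05
```

View pics/w17z.png

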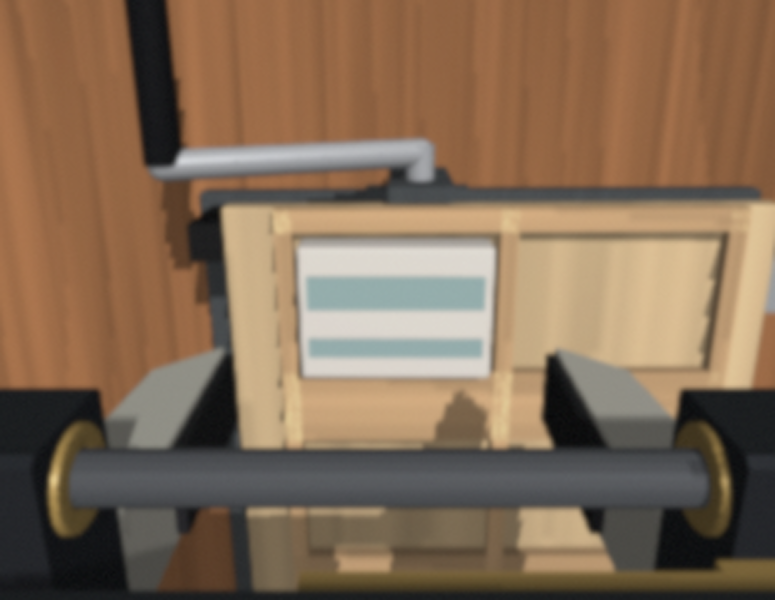

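Tile 1 is seated, with even gaps at zoom (298–496, 240–378). I'll check the top view, because the list changed.

View pics/t17z.png

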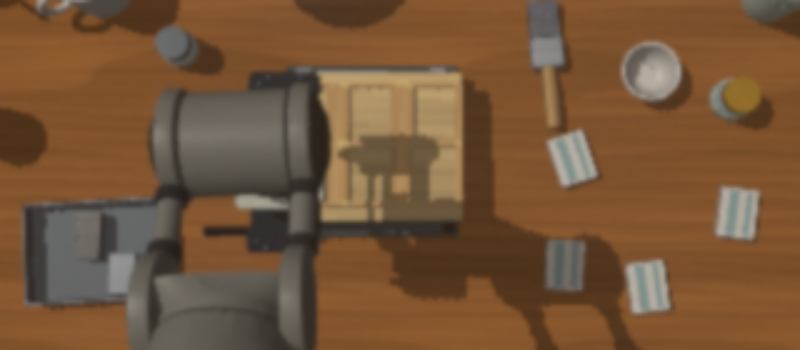

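Only the arm's shadow or occlusion caused that. Next is the tile by the brush.

Call:
move_arm([
  [0, 0.01, 0.15, 0.17],
  [0, 0.02, 0.3, 0.35],
  [0, 0.03, 0.45, 0.53],
  [0, 0.04, 0.6, 0.7],
  [0, 0.053, 0.75, 0.88],
], gripper=0.28)

```text
time: 23.92
tool_pos: [0.5363, -0.2002, 0.0886]
tool_rot: [-1.941, 1.57, 1.845]
contact_force: [0.4, 0.8, 0.1]
opening: 0.0665
```

Run:
```python
from h import *
st(); go(.5399,-.2404,.055,.317+np.pi/2)
```

```text
t 23.93 pos [ 0.5363 -0.2002  0.0886] jaw -0.9267 x [-0.  0. -1.] q [-0.49  0.52  1.53  0.    1.09  0.44] F [0.4 0.8 0.1] open 0.0665
inc [0.084  0.0858 0.0532] tw 0.3124 rows 1.8 q6 0.44
```

Call:
move_arm([
  [0.04, 0.08, 0.05, 0.17],
  [0.08, 0.083, 0.05, 0.31],
  [0.08, 0.083, 0.05, 0.31],
  [0.08, 0.083, 0.05, 0.31],
])

```text
time: 24.42
tool_pos: [0.5409, -0.2364, 0.0573]
tool_rot: [2.952, 1.571, 0.139]
contact_force: [0.1, 0.4, -0.9]
opening: 0.0659
```

Run:
```python
from h import *
st(); im,c,o=shot('wrist','w18'); r=tiles(im,c,hi=20000)
go(.5399,-.2404,-.0285,.317+np.pi/2)
```

```text
t 24.43 pos [ 0.5409 -0.2364  0.0573] jaw -1.2416 x [ 0.  0. -1.] q [-0.54  0.59  1.51  0.    1.04  0.7 ] F [ 0.1  0.4 -0.9] open 0.0659
tile [ 0.4118 -0.2285] long -1.241 [64.7 45.2] px [209. 307.]
tile [ 0.5411 -0.24  ] long 0.317 [66.8 48.9] px [260. 199.]
inc [0.2154 0.0082 0.0063] tw 0.0113 rows 1.4 q6 0.7
```

View pics/w18.png

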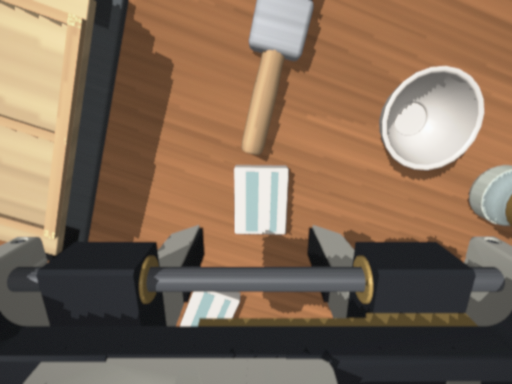

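The tile is centred at px (260,199). The brush handle ends at row 150, ahead of it and clear of the fingers. Descending and gripping across the 48 mm side.

Call:
move_arm([
  [0.07, 0.008, 0.006, 0.01],
  [0.15, 0.008, 0.006, 0.01],
  [0.2, 0.008, 0.006, 0.01],
  [0.213, 0.008, 0.006, 0.01],
  [0.213, 0.008, 0.006, 0.01],
])

```text
time: 25.1
tool_pos: [0.5401, -0.2405, -0.0275]
tool_rot: [2.372, 1.57, -0.453]
contact_force: [-0.2, 0.2, 0.6]
opening: 0.066
```

Call:
move_arm([
  [0, 0, 0, 0],
  [0, 0, 0, 0],
  [0, 0, 0, 0],
  [0, 0, 0, 0],
  [0, 0, 0, 0],
], gripper=1.0)

```text
time: 25.72
tool_pos: [0.54, -0.2409, -0.0274]
tool_rot: [2.364, 1.569, -0.462]
contact_force: [-1.2, 0.7, 6.1]
opening: 0.0472
```

Run:
```python
from h import *
st(); im,c,o=shot('wrist'); cv2.imwrite('pics/w19z.png',cv2.resize(im[80:330,100:410],None,fx=2.5,fy=2.4,interpolation=cv2.INTER_CUBIC))
go(.590,-.060,.075,np.pi/2)
```

```text
t 25.73 pos [ 0.54   -0.2409 -0.0274] jaw -1.2556 x [ 0.001 -0.001 -1.   ] q [-0.55  0.7   1.57  0.    0.86  0.71] F [-1.2  0.7  6.1] open 0.0472
inc [-0.2562 -0.391  -0.2594] tw 0.3011 rows 3.4 q6 0.71
```

View pics/w19z.png

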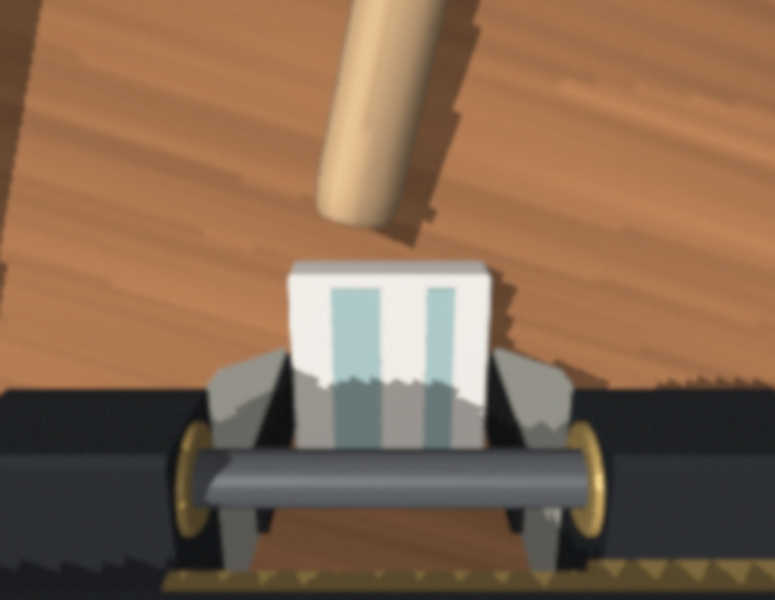

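Call:
move_arm([
  [-0.12, 0, 0, 0],
  [-0.24, -0.04, -0.03, 0.05],
  [-0.256, -0.16, -0.1, 0.18],
  [-0.256, -0.28, -0.18, 0.301],
  [-0.256, -0.39, -0.258, 0.301],
])

```text
time: 26.4
tool_pos: [0.5892, -0.0586, 0.0742]
tool_rot: [-0.694, 1.571, 2.446]
contact_force: [0.2, -0.6, -0.7]
opening: 0.0467
```

Call:
move_arm([
  [0, 0, 0, 0],
  [0, 0, 0, 0],
  [0, 0, 0, 0],
])

```text
time: 26.78
tool_pos: [0.5889, -0.0617, 0.074]
tool_rot: [0.195, 1.57, -2.948]
contact_force: [-0.2, -0.7, -0.5]
opening: 0.0469
```

Run:
```python
from h import *
print('front edge tool', toolpt(100+390/2.5,80+276.5/2.4-.5,-.0414), 'want z -.032')
st(); im,c,o=shot('wrist','w20'); cv2.imwrite('pics/w20z.png',cv2.resize(im[80:330,100:410],None,fx=2.5,fy=2.4,interpolation=cv2.INTER_CUBIC))
```

```text
front edge tool [-0.0414     -0.00056392 -0.03148054] want z -.032
t 26.77 pos [ 0.5889 -0.0617  0.074 ] jaw -1.5725 x [-0. -0. -1.] q [-0.23  0.57  1.49 -0.    1.08  1.34] F [-0.2 -0.7 -0.5] open 0.0469
```

View pics/w20z.png

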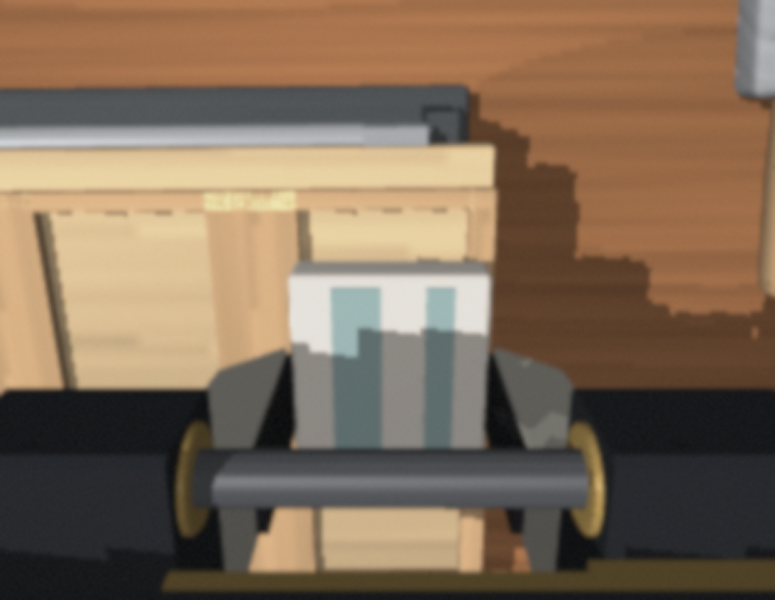

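```bash
cat >> h.py <<'E'
def zf(u,v,xt,ox,oy,fx,fy): return toolpt(ox+(u+.5)/fx-.5,oy+(v+.5)/fy-.5,xt)
E
python3 - <<'E'
from h import *
o=robot.observe();R=Rt(o); xr=o['tool_pos'][2]-.061
for n,u,v,x in [('midrib R',297,232,xr),('midrib L',207,232,xr),('outrib in',469,232,xr),('outrib out',495,232,xr),('hinge in',390,210,xr),('tileL',289,280,-.0414),('tileR',490,280,-.0414),('tilefront',390,276,-.0414)]:
    p=zf(u,v,x,100,80,2.5,2.4); print(n,np.round(p,4),np.round(o['tool_pos']+R@p,4))
E
```

```text
midrib R [ 0.0131 -0.0296 -0.029 ] [ 0.6179 -0.0322  0.061 ]
midrib L [ 0.0131 -0.0575 -0.029 ] [ 0.618  -0.0043  0.061 ]
outrib in [ 0.0131  0.0238 -0.029 ] [ 0.6179 -0.0856  0.061 ]
outrib out [ 0.0131  0.0318 -0.029 ] [ 0.6179 -0.0937  0.061 ]
hinge in [ 0.0131 -0.0007 -0.0363] [ 0.6251 -0.0611  0.061 ]
tileL [-0.0414 -0.0244 -0.0304] [ 0.6194 -0.0374  0.1155]
tileR [-0.0414  0.0227 -0.0305] [ 0.6193 -0.0845  0.1155]
tilefront [-0.0414 -0.0007 -0.0315] [ 0.6204 -0.0611  0.1155]
```

Call:
move_arm([
  [0.0, -0.005, -0.0055, 0],
  [0.05, -0.005, -0.0055, 0],
  [0.09, -0.005, -0.0055, 0],
  [0.108, -0.005, -0.0055, 0],
  [0.11, -0.005, -0.0055, 0],
])

```text
time: 27.45
tool_pos: [0.5912, -0.0584, 0.0297]
tool_rot: [-0.338, 1.57, 2.804]
contact_force: [0.5, -0.2, 0.2]
opening: 0.047
```

Call:
move_arm([
  [0, 0, 0, 0],
  [0, 0, 0, 0],
])

```text
time: 27.7
tool_pos: [0.5919, -0.0584, 0.0308]
tool_rot: [2.978, 1.57, -0.163]
contact_force: [-0.4, -0.3, -0.5]
opening: 0.0471
```

Run:
```python
from h import *
st(); im,c,o=shot('wrist','w21'); cv2.imwrite('pics/w21z.png',cv2.resize(im[80:330,100:410],None,fx=2.5,fy=2.4,interpolation=cv2.INTER_CUBIC))
```

```text
t 27.7 pos [ 0.5919 -0.0584  0.0308] jaw -1.5708 x [ 0.001 -0.    -1.   ] q [-0.23  0.63  1.52  0.    0.99  1.34] F [-0.4 -0.3 -0.5] open 0.0471
```

View pics/w21z.png

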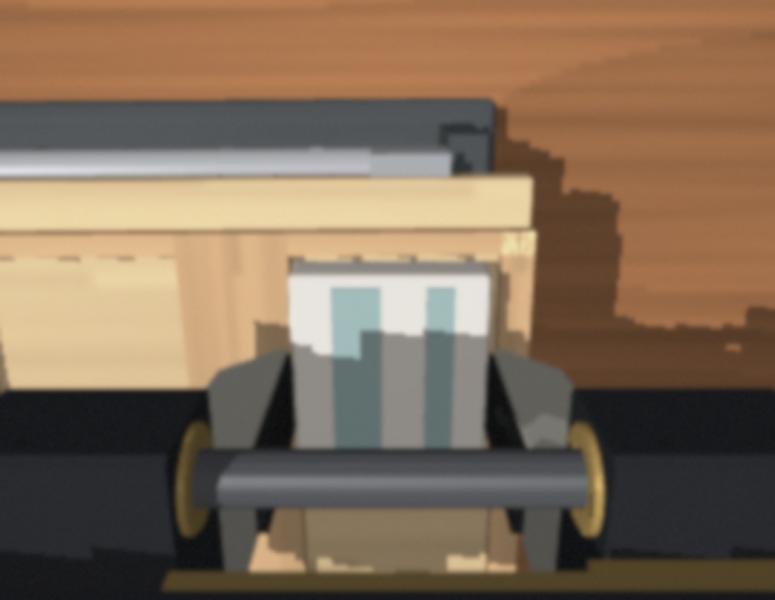

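It needs about 1.3 mm to the right (left gap about 0, right gap about 12 zoom px). Nudging, lowering and releasing.

Call:
move_arm([
  [0, 0.0033, 0.002, 0],
  [0, 0.0033, 0.002, 0],
  [0.003, 0.0033, 0.002, 0],
  [0.004, 0.0033, 0.002, 0],
  [0.004, 0.0033, 0.002, 0],
])

```text
time: 28.38
tool_pos: [0.5906, -0.0596, 0.0286]
tool_rot: [-0.968, 1.571, 2.174]
contact_force: [-0.0, -0.2, -0.3]
opening: 0.0473
```

Run:
```python
from h import *
st(); im,c,o=shot('wrist','w22'); cv2.imwrite('pics/w22z.png',cv2.resize(im[80:330,100:410],None,fx=2.5,fy=2.4,interpolation=cv2.INTER_CUBIC))
```

```text
t 28.38 pos [ 0.5906 -0.0596  0.0286] jaw -1.5708 x [-0.  0. -1.] q [-0.23  0.63  1.53  0.    0.98  1.34] F [-0.  -0.2 -0.3] open 0.0473
```

View pics/w22z.png

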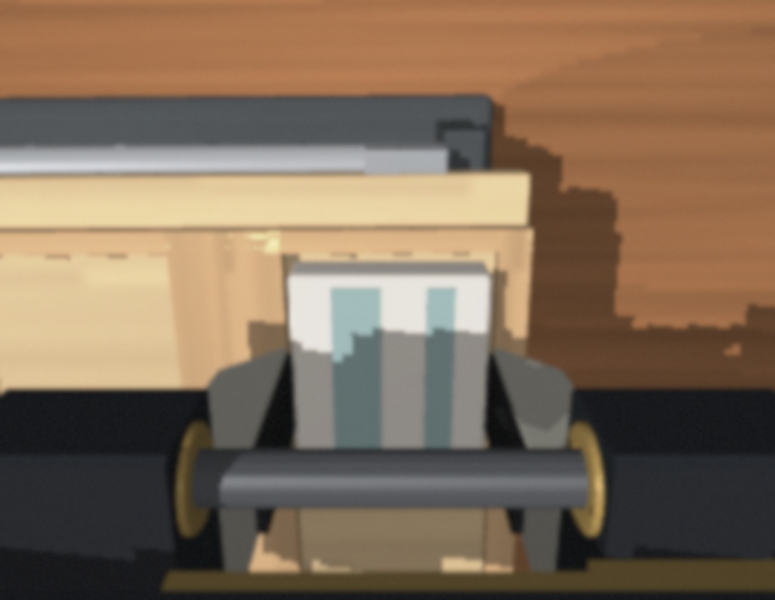

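Call:
move_arm([
  [0, 0, 0, 0],
  [0, 0, 0, 0],
  [-0.02, 0, 0, 0],
  [-0.1, 0, 0, 0],
  [-0.16, 0, 0, 0],
], gripper=0.34)

```text
time: 29.05
tool_pos: [0.5911, -0.0597, 0.0943]
tool_rot: [2.997, 1.569, -0.145]
contact_force: [-0.3, -0.7, 0.7]
opening: 0.0607
```

Run:
```python
from h import *
st(); im,c,o=shot('wrist','w23'); cv2.imwrite('pics/w23z.png',cv2.resize(im[80:330,100:410],None,fx=2.5,fy=2.4,interpolation=cv2.INTER_CUBIC))
im,c,o=shot('top','t23'); tiles(im,c); tiles(im,c,z=.07)
go(.4005,-.230,.055,-np.pi/2)
```

```text
t 29.05 pos [ 0.5911 -0.0597  0.0943] jaw -1.5708 x [ 0.001 -0.    -1.   ] q [-0.23  0.55  1.46  0.    1.13  1.34] F [-0.3 -0.7  0.7] open 0.0607
tile [ 0.4003 -0.2315] long -0.004 [64.6 51.9] px [316. 226.]
tile [ 0.4696 -0.4568] long -0.132 [63.6 47.5] px [384. 204.]
tile [0.5077 0.0137] long -1.566 [68.5 48.9] px [239. 193.]
tile [ 0.4025 -0.2221] long -0.004 [61.4 49.3] px [316. 226.]
tile [ 0.4683 -0.4363] long -0.132 [60.5 45.2] px [384. 204.]
tile [0.5046 0.011 ] long -1.566 [65.1 46.5] px [239. 193.]
inc [0.1002 0.4245 0.4812] tw 0.0001 rows 4.2 q6 1.34
```

View pics/w23z.png

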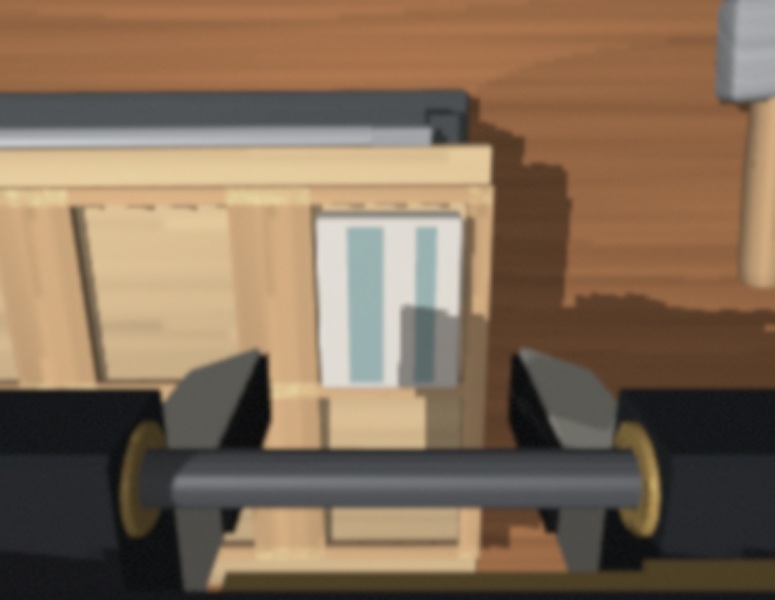

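Tile 2 is seated in pocket1. On to the tile at (0.400, -0.231).

Call:
move_arm([
  [-0.02, 0.1, 0.11, 0],
  [-0.02, 0.2, 0.22, 0],
  [0.0, 0.3, 0.34, 0],
  [0.05, 0.4, 0.45, 0],
  [0.1, 0.4245, 0.481, 0],
], gripper=0.28)

```text
time: 29.78
tool_pos: [0.3958, -0.231, 0.0519]
tool_rot: [-0.138, 1.57, 3.0]
contact_force: [0.2, 0.3, -0.1]
opening: 0.0659
```

Call:
move_arm([
  [0, 0, 0, 0],
  [0, 0, 0, 0],
])

```text
time: 30.02
tool_pos: [0.3991, -0.2293, 0.053]
tool_rot: [2.891, 1.57, -0.25]
contact_force: [0.4, -0.0, 0.3]
opening: 0.0656
```

Run:
```python
from h import *
st(); im,c,o=shot('wrist','w24'); r=tiles(im,c,hi=20000)
im,c,o=shot('top','t24'); tiles(im,c)
```

```text
t 30.02 pos [ 0.3991 -0.2293  0.053 ] jaw -1.5705 x [ 0.001 -0.    -1.   ] q [-0.69  0.4   1.88  0.    0.86  0.88] F [ 0.4 -0.   0.3] open 0.0656
tile [ 0.4019 -0.2299] long -0.054 [66.1 48.9] px [257. 196.]
tile [ 0.4689 -0.4546] long -0.138 [65.4 51.8] px [384. 205.]
tile [0.5187 0.1082] long 0.011 [65.6 48.9] px [211. 189.]
tile [ 0.5981 -0.0609] long 0.005 [65.8 49.1] px [263. 165.]
```

View pics/w24.png

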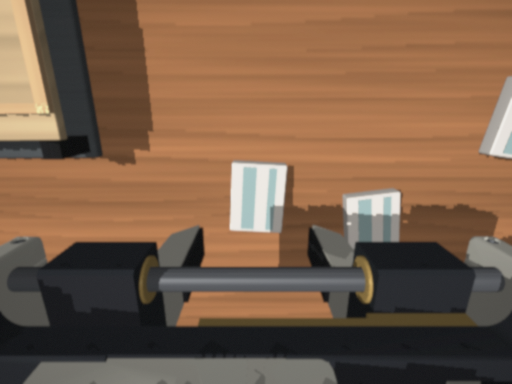

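View pics/t24.png

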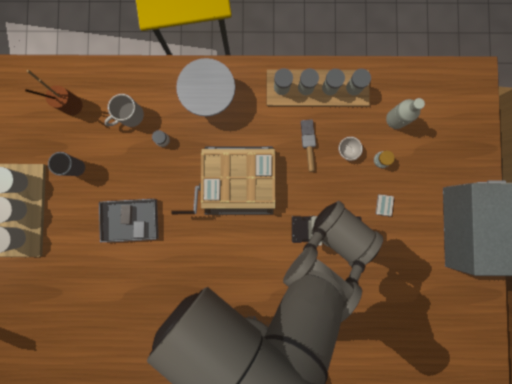

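The tile is at px (258,197), rotated about 0.045 rad. The neighbouring tile is more than 80 mm away. Descending.

Call:
move_arm([
  [0.07, 0.002, -0.003, 0.043],
  [0.15, 0.002, -0.003, 0.043],
  [0.19, 0.002, -0.003, 0.043],
  [0.2025, 0.002, -0.003, 0.043],
  [0.2025, 0.002, -0.003, 0.043],
])

```text
time: 30.75
tool_pos: [0.4001, -0.2301, -0.028]
tool_rot: [2.679, 1.57, -0.507]
contact_force: [1.4, 0.0, -0.9]
opening: 0.0659
```

Call:
move_arm([
  [0, 0, 0, 0],
  [0, 0, 0, 0],
  [0, 0, 0, 0],
  [0, 0, 0, 0],
  [0, 0, 0, 0],
], gripper=1.0)

```text
time: 31.38
tool_pos: [0.3998, -0.2305, -0.0279]
tool_rot: [2.624, 1.57, -0.563]
contact_force: [-0.7, 0.4, 6.5]
opening: 0.0475
```

Run:
```python
from h import *
st(); im,c,o=shot('wrist'); cv2.imwrite('pics/w25z.png',cv2.resize(im[80:330,100:410],None,fx=2.5,fy=2.4,interpolation=cv2.INTER_CUBIC))
go(.5155,-.0597,.075,-np.pi/2)
```

```text
t 31.38 pos [ 0.3998 -0.2305 -0.0279] jaw -1.6159 x [ 0.001 -0.001 -1.   ] q [-0.69  0.54  1.95  0.    0.65  0.93] F [-0.7  0.4  6.5] open 0.0475
inc [-0.2571 -0.4396 -0.2699] tw -0.0431 rows 3.7 q6 0.93
```

View pics/w25z.png

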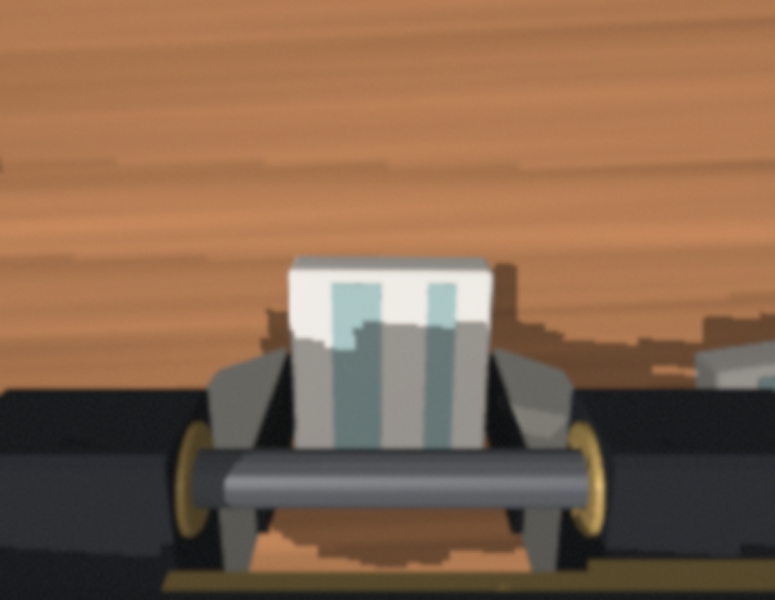

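Call:
move_arm([
  [-0.12, 0, 0, 0],
  [-0.24, -0.06, -0.04, 0],
  [-0.257, -0.18, -0.11, -0.043],
  [-0.257, -0.31, -0.19, -0.043],
  [-0.257, -0.4395, -0.268, -0.043],
])

```text
time: 32.05
tool_pos: [0.5152, -0.058, 0.0746]
tool_rot: [2.817, 1.57, -0.325]
contact_force: [0.9, 0.0, -1.5]
opening: 0.0471
```

Call:
move_arm([
  [0, 0, 0, 0],
  [0, 0, 0, 0],
  [0, 0, 0, 0],
  [0, 0, 0, 0],
])

```text
time: 32.55
tool_pos: [0.514, -0.0605, 0.0744]
tool_rot: [-0.448, 1.571, 2.692]
contact_force: [-0.2, 0.0, -1.8]
opening: 0.0472
```

Run:
```python
from h import *
st(); im,c,o=shot('wrist','w26'); cv2.imwrite('pics/w26z.png',cv2.resize(im[80:330,100:410],None,fx=2.5,fy=2.4,interpolation=cv2.INTER_CUBIC))
```

```text
t 32.55 pos [ 0.514  -0.0605  0.0744] jaw -1.5728 x [-0.  0. -1.] q [-0.27  0.45  1.71  0.    0.98  1.31] F [-0.2  0.  -1.8] open 0.0472
```

View pics/w26z.png

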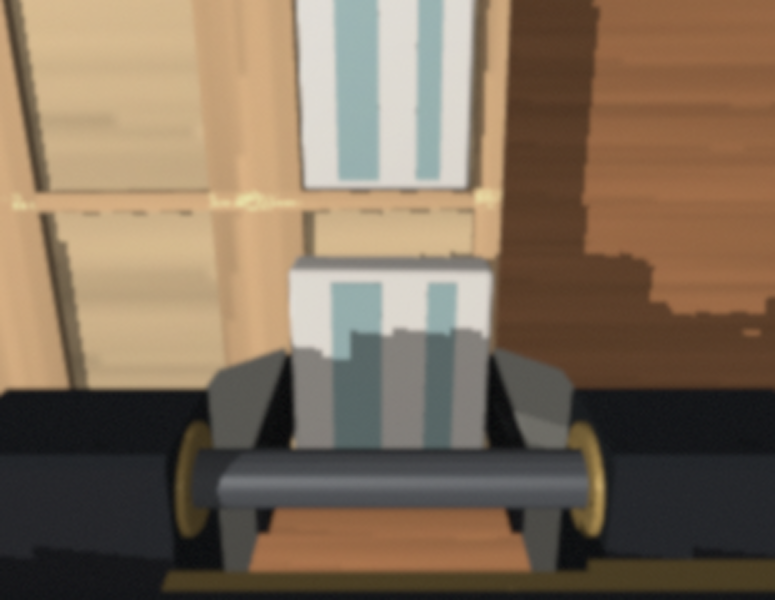

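```bash
cat >> h.py <<'E'
def fit(ribL,ribR,vrib,ribTop,tL,tR,tTop,xt):
    "zoom(100,80,2.5,2.4) px; xt tool x of the tile top. prints needed shift (tool y,z) in m; 26.5/34.5 pocket halves"
    o=robot.observe(); xr=o['tool_pos'][2]-.061; f=lambda u,v,x: zf(u,v,x,100,80,2.5,2.4)
    pl,pr=f(ribL,vrib,xr)[1],f(ribR,vrib,xr)[1]; pt=f(390,ribTop,xr)[2]; a,b=f(tL,tTop+6,xt)[1],f(tR,tTop+6,xt)[1]; t=f(390,tTop,xt)[2]
    sy=(pl+pr)/2-(a+b)/2; sz=(pt+.0345)-(t+.032)
    print('pocket w',round(pr-pl,4),'tile w',round(b-a,4),'front',round(t,4),'shift y,z m',round(sy,4),round(sz,4),'inc',round(sy/.4,4),round(sz/.4,4),'-> world', np.round(o['tool_pos']+Rt(o)@np.array([0,sy,sz]),4))
E
python3 - <<'E'
from h import *
st(); fit(302,474,232,211,290,491,270,-.0419)
E
```

```text
t 32.6 pos [ 0.5141 -0.0604  0.0745] jaw -1.5726 x [-0.  0. -1.] q [-0.27  0.45  1.7   0.    0.98  1.31] F [-0.3 -0.  -1.5] open 0.0472
pocket w 0.0535 tile w 0.0468 front -0.0332 shift y,z m -0.0007 -0.0002 inc -0.0019 -0.0004 -> world [ 0.5143 -0.0597  0.0745]
```

Call:
move_arm([
  [0.0, -0.002, -0.001, 0],
  [0.05, -0.002, -0.001, 0],
  [0.09, -0.002, -0.001, 0],
  [0.11, -0.002, -0.001, 0],
  [0.113, -0.002, -0.001, 0],
])

```text
time: 33.22
tool_pos: [0.5147, -0.0587, 0.029]
tool_rot: [-0.427, 1.57, 2.714]
contact_force: [1.1, -0.0, -0.7]
opening: 0.0471
```

Call:
move_arm([
  [0, 0, 0, 0],
  [0, 0, 0, 0],
])

```text
time: 33.48
tool_pos: [0.5153, -0.0587, 0.0298]
tool_rot: [2.971, 1.57, -0.171]
contact_force: [-1.1, 1.0, -0.4]
opening: 0.0472
```

Run:
```python
from h import *
st(); im,c,o=shot('wrist','w27'); cv2.imwrite('pics/w27z.png',cv2.resize(im[80:330,100:410],None,fx=2.5,fy=2.4,interpolation=cv2.INTER_CUBIC))
```

```text
t 33.48 pos [ 0.5153 -0.0587  0.0298] jaw -1.5708 x [ 0.001 -0.    -1.   ] q [-0.26  0.52  1.75  0.    0.87  1.31] F [-1.1  1.  -0.4] open 0.0472
```

View pics/w27z.png

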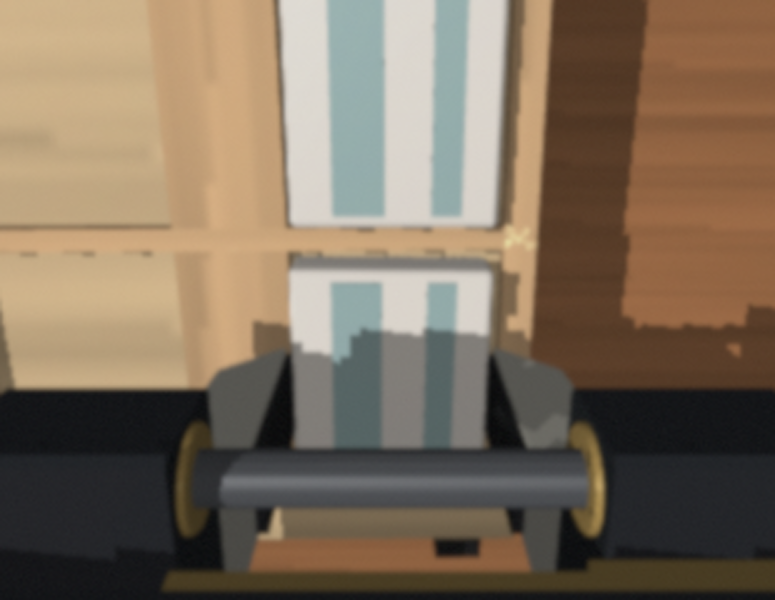

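Call:
move_arm([
  [0, 0.0025, 0.002, 0],
  [0, 0.0025, 0.002, 0],
  [0.002, 0.0025, 0.002, 0],
  [0.002, 0.0025, 0.002, 0],
])

```text
time: 34.02
tool_pos: [0.514, -0.0596, 0.0283]
tool_rot: [-0.878, 1.571, 2.264]
contact_force: [0.4, 0.0, -1.1]
opening: 0.0474
```

Call:
move_arm([
  [0, 0, 0, 0],
  [0, 0, 0, 0],
  [-0.02, 0, 0, 0],
  [-0.1, 0, 0, 0],
  [-0.16, 0, 0, 0],
], gripper=0.34)

```text
time: 34.65
tool_pos: [0.5144, -0.0597, 0.094]
tool_rot: [2.948, 1.57, -0.194]
contact_force: [0.7, 0.2, 0.2]
opening: 0.0605
```

Run:
```python
from h import *
st(); im,c,o=shot('wrist','w28'); cv2.imwrite('pics/w28z.png',cv2.resize(im[80:330,100:410],None,fx=2.5,fy=2.4,interpolation=cv2.INTER_CUBIC))
im,c,o=shot('top','t28'); tiles(im,c)
go(.3736,-.3373,.055,.128-np.pi/2)
```

```text
t 34.65 pos [ 0.5144 -0.0597  0.094 ] jaw -1.5707 x [ 0.001 -0.    -1.   ] q [-0.26  0.43  1.68  0.    1.03  1.31] F [0.7 0.2 0.2] open 0.0605
tile [ 0.4689 -0.4546] long -0.138 [65.4 51.8] px [384. 205.]
tile [0.5187 0.1082] long 0.011 [65.6 48.9] px [211. 189.]
inc [0.0999 0.6927 0.3567] tw -0.1222 rows 5.0 q6 1.31
```

View pics/w28z.png

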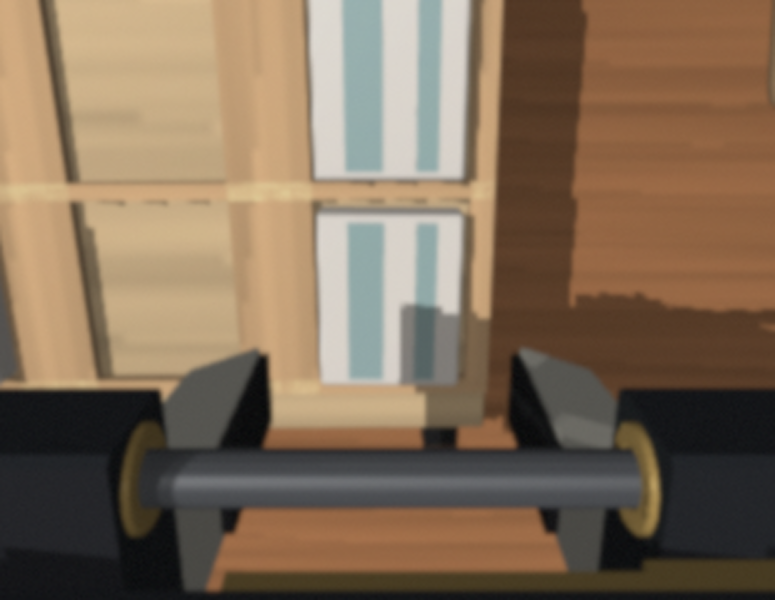

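Tile 3 is seated in pocket4. Next is the tile at (0.374, -0.337).

Call:
move_arm([
  [-0.02, 0.14, 0.07, -0.03],
  [-0.02, 0.27, 0.14, -0.06],
  [0.0, 0.41, 0.21, -0.09],
  [0.02, 0.55, 0.28, -0.12],
  [0.08, 0.675, 0.345, -0.122],
], gripper=0.28)

```text
time: 35.38
tool_pos: [0.3754, -0.332, 0.0604]
tool_rot: [2.179, 1.568, -0.835]
contact_force: [0.4, -0.3, -0.6]
opening: 0.0665
```

Call:
move_arm([
  [0.02, 0.015, 0.008, 0],
  [0.02, 0.015, 0.008, 0],
  [0.02, 0.015, 0.008, 0],
])

```text
time: 35.75
tool_pos: [0.3744, -0.3348, 0.0526]
tool_rot: [-2.454, 1.57, 0.817]
contact_force: [-0.2, -0.3, -0.4]
opening: 0.0662
```

Run:
```python
from h import *
st(); im,c,o=shot('wrist','w29'); r=tiles(im,c,hi=20000)
im,c,o=shot('top','t29'); tiles(im,c)
```

```text
t 35.75 pos [ 0.3744 -0.3348  0.0526] jaw -1.4414 x [ 0.  0. -1.] q [-0.88  0.46  1.77  0.    0.91  0.56] F [-0.2 -0.3 -0.4] open 0.0662
tile [ 0.3745 -0.3371] long 0.13 [66.2 49. ] px [259. 200.]
tile [ 0.4692 -0.4528] long -0.137 [64.7 53.5] px [417. 107.]
tile [ 0.4694 -0.4543] long -0.117 [64.6 51.9] px [384. 204.]
tile [ 0.5195 -0.0595] long 0.005 [65.3 52.2] px [263. 189.]
tile [0.5187 0.1082] long 0.011 [65.6 48.9] px [211. 189.]
tile [ 0.5981 -0.0609] long 0.005 [65.8 49.1] px [263. 165.]
```

View pics/w29.png

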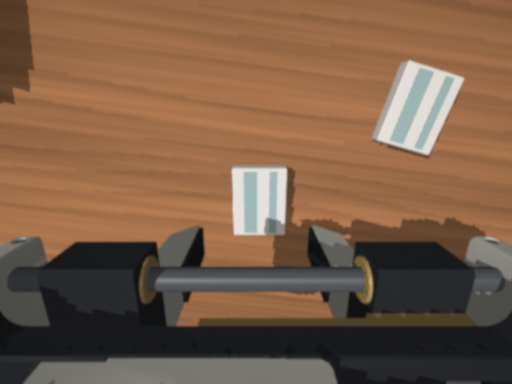

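Call:
move_arm([
  [0.07, 0.006, 0.003, 0],
  [0.15, 0.006, 0.003, 0],
  [0.19, 0.006, 0.003, 0],
  [0.2015, 0.006, 0.003, 0],
  [0.2015, 0.006, 0.003, 0],
])

```text
time: 36.48
tool_pos: [0.3733, -0.3384, -0.0277]
tool_rot: [2.271, 1.57, -0.742]
contact_force: [-0.6, -0.8, -0.0]
opening: 0.0661
```

Call:
move_arm([
  [0, 0, 0, 0],
  [0, 0, 0, 0],
  [0, 0, 0, 0],
  [0, 0, 0, 0],
  [0, 0, 0, 0],
], gripper=1.0)

```text
time: 37.1
tool_pos: [0.373, -0.3389, -0.0276]
tool_rot: [2.281, 1.57, -0.733]
contact_force: [0.2, 0.4, 6.0]
opening: 0.0472
```

Run:
```python
from h import *
st(); im,c,o=shot('wrist'); cv2.imwrite('pics/w30z.png',cv2.resize(im[80:330,100:410],None,fx=2.5,fy=2.4,interpolation=cv2.INTER_CUBIC))
go(.5905,.0213,.075,-np.pi/2)
```

```text
t 37.1 pos [ 0.373  -0.3389 -0.0276] jaw -1.4431 x [ 0.001 -0.001 -1.   ] q [-0.89  0.59  1.83  0.    0.72  0.55] F [0.2 0.4 6. ] open 0.0472
inc [-0.2568 -0.8236 -0.6541] tw 0.1219 rows 6.9 q6 0.55
```

View pics/w30z.png

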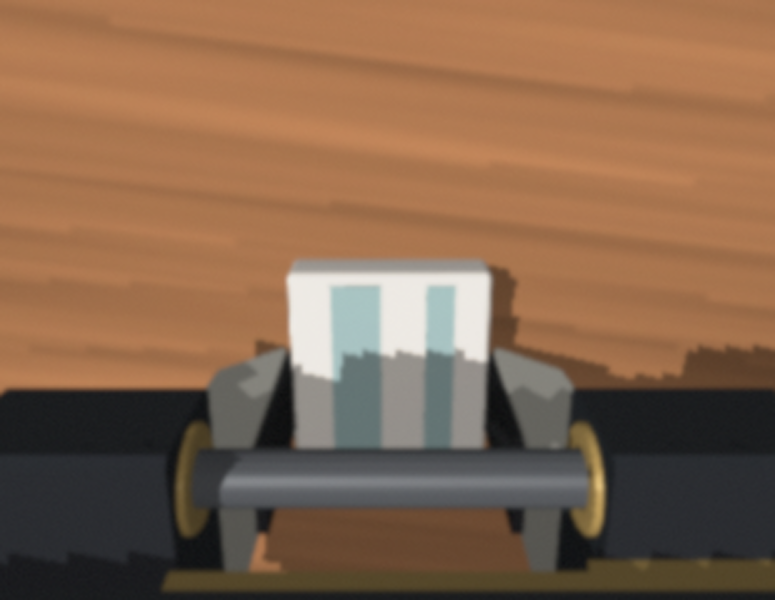

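Call:
move_arm([
  [-0.12, 0, 0, 0],
  [-0.24, -0.06, -0.05, 0.03],
  [-0.257, -0.18, -0.14, 0.06],
  [-0.257, -0.3, -0.24, 0.09],
  [-0.257, -0.42, -0.33, 0.122],
])

```text
time: 37.78
tool_pos: [0.4831, -0.1535, 0.0748]
tool_rot: [2.774, 1.57, -0.369]
contact_force: [1.0, -1.0, -0.8]
opening: 0.0473
```

Run:
```python
from h import *
st(); go(.5905,.0213,.075,-np.pi/2)
```

```text
t 37.77 pos [ 0.4831 -0.1535  0.0748] jaw -1.5724 x [ 0.001 -0.    -1.   ] q [-0.46  0.44  1.73  0.    0.97  1.11] F [ 1.  -1.  -0.8] open 0.0473
inc [-0.0005 -0.4375 -0.2679] tw -0.0015 rows 3.3 q6 1.11
```

Call:
move_arm([
  [0, -0.13, -0.08, 0],
  [0, -0.26, -0.16, 0],
  [0, -0.39, -0.23, 0],
  [0, -0.435, -0.265, 0],
  [0, -0.435, -0.265, 0],
])

```text
time: 38.4
tool_pos: [0.5884, 0.0204, 0.074]
tool_rot: [-0.191, 1.57, 2.953]
contact_force: [-0.3, -0.1, -0.1]
opening: 0.0469
```

Call:
move_arm([
  [0, 0, 0, 0],
  [0, 0, 0, 0],
])

```text
time: 38.65
tool_pos: [0.5877, 0.0177, 0.0746]
tool_rot: [0.108, 1.57, -3.035]
contact_force: [-0.1, -0.9, -0.8]
opening: 0.047
```

Run:
```python
from h import *
st(); im,c,o=shot('wrist','w31'); cv2.imwrite('pics/w31z.png',cv2.resize(im[80:330,100:410],None,fx=2.5,fy=2.4,interpolation=cv2.INTER_CUBIC))
```

```text
t 38.65 pos [0.5877 0.0177 0.0746] jaw -1.5724 x [-0.001 -0.    -1.   ] q [-0.1   0.57  1.5  -0.    1.08  1.47] F [-0.1 -0.9 -0.8] open 0.047
```

View pics/w31z.png

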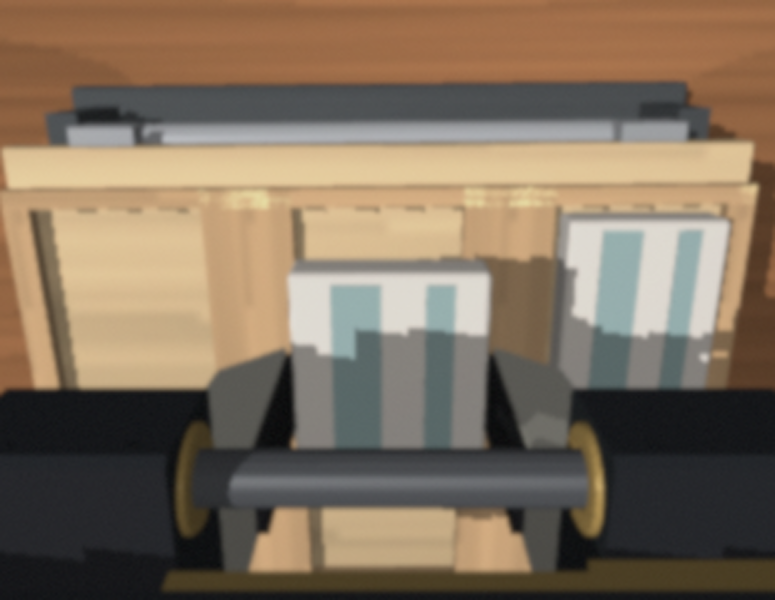

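Run:
```python
from h import *
st(); fit(292,463,232,209,289,490,274,-.0416)
```

```text
t 38.7 pos [0.5878 0.0178 0.0747] jaw -1.5724 x [-0.  0. -1.] q [-0.1   0.57  1.5  -0.    1.08  1.47] F [-0.5 -0.  -0.4] open 0.0473
pocket w 0.0532 tile w 0.047 front -0.0321 shift y,z m -0.0038 -0.0019 inc -0.0094 -0.0047 -> world [0.5897 0.0216 0.0747]
```

Call:
move_arm([
  [0.0, -0.007, -0.003, 0],
  [0.05, -0.007, -0.003, 0],
  [0.08, -0.007, -0.003, 0],
  [0.09, -0.007, -0.003, 0],
  [0.09, -0.007, -0.003, 0],
])

```text
time: 39.33
tool_pos: [0.5895, 0.0216, 0.0386]
tool_rot: [-0.654, 1.571, 2.487]
contact_force: [-0.3, -0.4, -0.7]
opening: 0.0472
```

Call:
move_arm([
  [0, 0, 0, 0],
  [0, 0, 0, 0],
])

```text
time: 39.58
tool_pos: [0.5898, 0.0217, 0.0391]
tool_rot: [3.117, 1.57, -0.025]
contact_force: [-1.3, -0.1, -1.6]
opening: 0.0473
```

On target at (0.5898, 0.0217). Final lowering and release.

Call:
move_arm([
  [0.012, 0, 0, 0],
  [0.022, 0, 0, 0],
  [0.0255, 0, 0, 0],
  [0.0255, 0, 0, 0],
])

```text
time: 40.08
tool_pos: [0.5894, 0.0217, 0.0284]
tool_rot: [-0.551, 1.571, 2.591]
contact_force: [-0.4, 0.8, 0.4]
opening: 0.047
```

Call:
move_arm([
  [0, 0, 0, 0],
  [0, 0, 0, 0],
  [-0.02, 0, 0, 0],
  [-0.1, 0, 0, 0],
  [-0.16, 0, 0, 0],
], gripper=0.34)

```text
time: 40.7
tool_pos: [0.5899, 0.0217, 0.0941]
tool_rot: [3.114, 1.569, -0.028]
contact_force: [0.9, 0.9, 0.1]
opening: 0.0605
```

Run:
```python
from h import *
st(); im,c,o=shot('wrist','w32'); cv2.imwrite('pics/w32z.png',cv2.resize(im[80:330,100:410],None,fx=2.5,fy=2.4,interpolation=cv2.INTER_CUBIC))
im,c,o=shot('top','t32'); tiles(im,c)
go(.4692,-.4545,.055,-.138-np.pi/2)
```

```text
t 40.7 pos [0.5899 0.0217 0.0941] jaw -1.5708 x [ 0.001 -0.    -1.   ] q [-0.09  0.55  1.47  0.    1.12  1.48] F [0.9 0.9 0.1] open 0.0605
tile [ 0.4342 -0.4132] long -0.158 [64.7 51.7] px [372. 216.]
tile [ 0.5195 -0.0595] long 0.005 [65.3 52.2] px [263. 189.]
inc [0.1006 1.1901 0.3068] tw 0.1318 rows 7.9 q6 1.48
```

View pics/w32z.png

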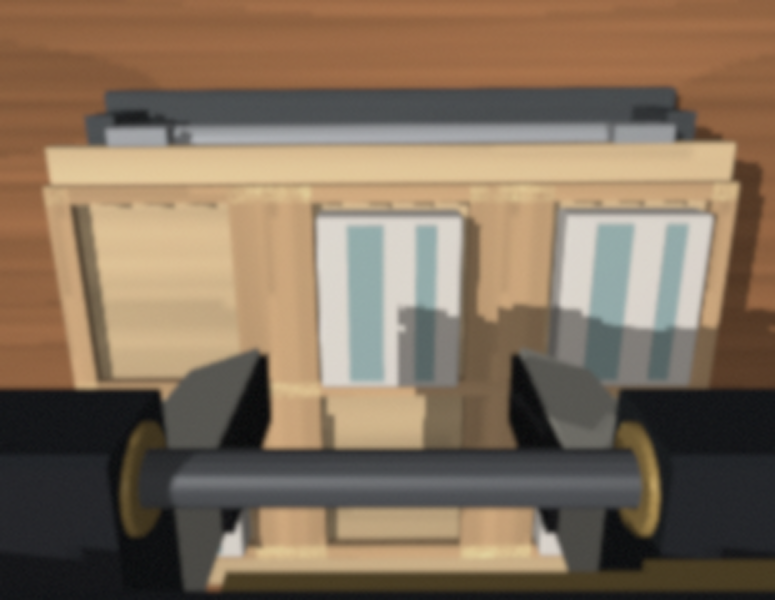

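The last tile has been knocked aside: the top view now puts it at (0.434, -0.413). Tile 4 is seated in pocket2. Heading for the last tile.

Run:
```python
from h import *
go(.4345,-.413,.055,-.158-np.pi/2)
```

```text
inc [0.1    1.0863 0.3935] tw 0.1509 rows 7.4 q6 1.48
```

Call:
move_arm([
  [-0.02, 0.14, 0.05, 0.03],
  [-0.02, 0.28, 0.1, 0.06],
  [-0.02, 0.42, 0.15, 0.09],
  [-0.02, 0.56, 0.2, 0.12],
  [-0.02, 0.7, 0.25, 0.15],
], gripper=0.28)

```text
time: 41.42
tool_pos: [0.4883, -0.2598, 0.0998]
tool_rot: [-0.659, 1.57, 2.325]
contact_force: [1.3, -0.9, -0.1]
opening: 0.0662
```

Run:
```python
from h import *
st();go(.4345,-.413,.055,-.158-np.pi/2)
```

```text
t 41.42 pos [ 0.4883 -0.2598  0.0998] jaw -1.7288 x [-0.  0. -1.] q [-0.63  0.48  1.58  0.    1.09  1.1 ] F [ 1.3 -0.9 -0.1] open 0.0662
inc [0.1119 0.3995 0.0726] tw -0.0 rows 2.7 q6 1.1
```

Call:
move_arm([
  [0, 0.13, 0.02, 0],
  [0.03, 0.27, 0.05, 0],
  [0.08, 0.39, 0.07, 0],
  [0.11, 0.395, 0.071, 0],
  [0.11, 0.395, 0.071, 0],
])

```text
time: 42.05
tool_pos: [0.4359, -0.4086, 0.0547]
tool_rot: [-0.843, 1.567, 2.141]
contact_force: [0.2, 1.4, -0.3]
opening: 0.0656
```

Call:
move_arm([
  [0, 0, 0, 0],
])

```text
time: 42.18
tool_pos: [0.4375, -0.4087, 0.0567]
tool_rot: [-2.452, 1.57, 0.534]
contact_force: [-0.9, -0.1, -0.0]
opening: 0.0663
```

Run:
```python
from h import *
st(); im,c,o=shot('wrist','w33'); r=tiles(im,c,hi=20000)
im,c,o=shot('top','t33'); tiles(im,c)
cv2.imwrite('pics/t33z.png',cv2.resize(im[120:260,90:410],None,fx=2.5,fy=2.5))
```

```text
t 42.17 pos [ 0.4375 -0.4087  0.0567] jaw -1.7263 x [ 0.  0. -1.] q [-0.88  0.6   1.49  0.    1.05  0.85] F [-0.9 -0.1 -0. ] open 0.0663
tile [ 0.4352 -0.4141] long -0.139 [66.2 49. ] px [262. 199.]
tile [ 0.5195 -0.0595] long 0.005 [65.3 52.2] px [263. 189.]
tile [0.5187 0.1082] long 0.011 [65.6 48.9] px [211. 189.]
tile [ 0.5981 -0.0609] long 0.005 [65.8 49.1] px [263. 165.]
tile [0.5977 0.0242] long 0.007 [65.9 49.1] px [237. 165.]
```

View pics/w33.png

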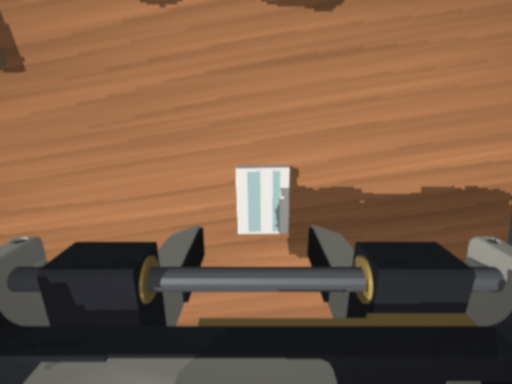

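View pics/t33z.png

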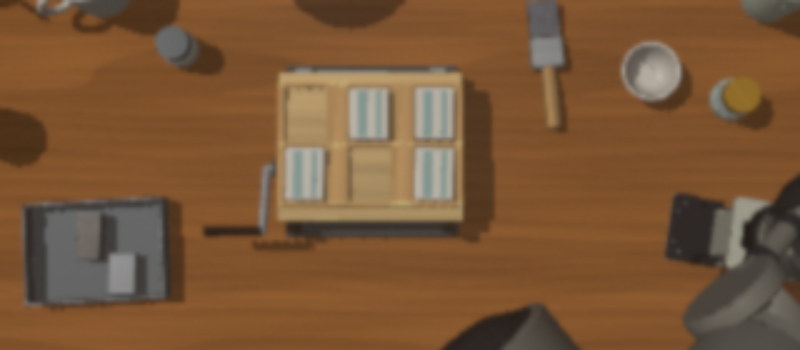

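Call:
move_arm([
  [0.07, 0.009, 0.004, -0.015],
  [0.15, 0.009, 0.004, -0.015],
  [0.19, 0.009, 0.004, -0.015],
  [0.211, 0.009, 0.004, -0.015],
  [0.211, 0.009, 0.004, -0.015],
])

```text
time: 42.9
tool_pos: [0.4349, -0.4132, -0.0278]
tool_rot: [2.791, 1.571, -0.492]
contact_force: [-0.1, 0.2, 0.3]
opening: 0.0662
```

Call:
move_arm([
  [0, 0, 0, 0],
  [0, 0, 0, 0],
  [0, 0, 0, 0],
  [0, 0, 0, 0],
  [0, 0, 0, 0],
], gripper=1.0)

```text
time: 43.52
tool_pos: [0.4349, -0.4137, -0.0273]
tool_rot: [2.414, 1.569, -0.869]
contact_force: [-0.9, 0.0, 5.8]
opening: 0.047
```

Run:
```python
from h import *
st(); im,c,o=shot('wrist'); cv2.imwrite('pics/w34z.png',cv2.resize(im[80:330,100:410],None,fx=2.5,fy=2.4,interpolation=cv2.INTER_CUBIC))
go(.590,.1025,.075,-np.pi/2)
```

```text
t 43.52 pos [ 0.4349 -0.4137 -0.0273] jaw -1.7122 x [ 0.001 -0.001 -1.   ] q [-0.89  0.72  1.55  0.    0.88  0.82] F [-0.9  0.   5.8] open 0.047
inc [-0.2567 -1.3321 -0.2023] tw -0.135 rows 8.8 q6 0.82
```

View pics/w34z.png

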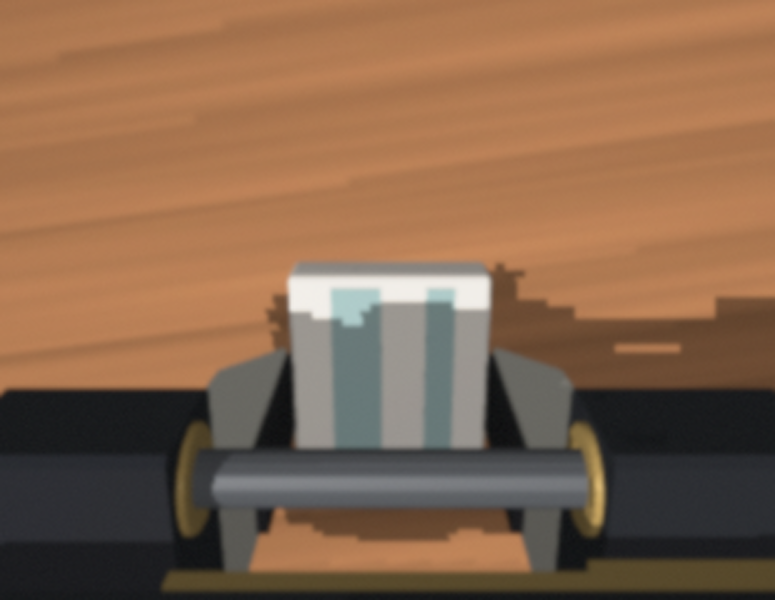

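Call:
move_arm([
  [-0.12, 0, 0, 0],
  [-0.24, -0.07, -0.01, -0.04],
  [-0.262, -0.21, -0.03, -0.08],
  [-0.262, -0.35, -0.05, -0.12],
  [-0.262, -0.49, -0.07, -0.135],
])

```text
time: 44.2
tool_pos: [0.4899, -0.2214, 0.0768]
tool_rot: [-1.505, 1.571, 1.637]
contact_force: [0.1, -0.2, -0.5]
opening: 0.0472
```

Run:
```python
from h import *
st();go(.590,.1025,.075,-np.pi/2)
```

```text
t 44.2 pos [ 0.4899 -0.2214  0.0768] jaw -1.5706 x [-0.  0. -1.] q [-0.57  0.48  1.65  0.    1.01  1.  ] F [ 0.1 -0.2 -0.5] open 0.0472
inc [ 0.0046 -0.8096 -0.2503] tw 0.0002 rows 5.4 q6 1.0
```

Call:
move_arm([
  [0, -0.14, -0.05, 0],
  [0, -0.28, -0.1, 0],
  [0, -0.43, -0.15, 0],
  [0, -0.57, -0.2, 0],
  [0, -0.71, -0.25, 0],
])

```text
time: 44.82
tool_pos: [0.59, 0.0629, 0.0765]
tool_rot: [-0.141, 1.57, 3.001]
contact_force: [1.0, 0.3, -1.0]
opening: 0.0474
```

Call:
move_arm([
  [0.004, -0.09, 0, 0],
  [0.004, -0.095, 0, 0],
  [0.004, -0.095, 0, 0],
  [0.004, -0.095, 0, 0],
])

```text
time: 45.32
tool_pos: [0.5899, 0.0975, 0.0752]
tool_rot: [0.608, 1.57, -2.535]
contact_force: [0.0, -0.0, -0.4]
opening: 0.047
```

Run:
```python
from h import *
st(); im,c,o=shot('wrist','w35'); cv2.imwrite('pics/w35z.png',cv2.resize(im[80:330,100:410],None,fx=2.5,fy=2.4,interpolation=cv2.INTER_CUBIC))
```

```text
t 45.33 pos [0.5899 0.0975 0.0752] jaw -1.5724 x [-0. -0. -1.] q [ 0.04  0.58  1.47 -0.    1.09  1.61] F [ 0.  -0.  -0.4] open 0.047
```

View pics/w35z.png

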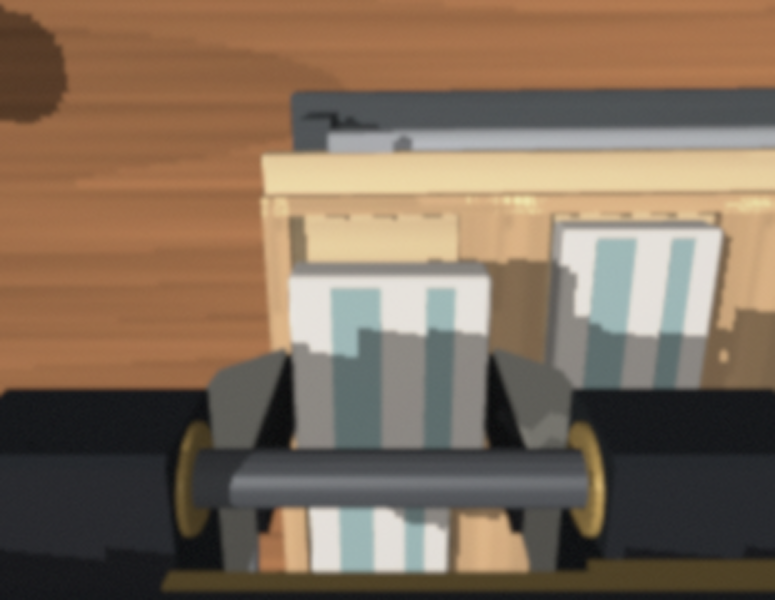

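Run:
```python
from h import *
st(); fit(288,458,235,215,290,490,276,-.0413)
```

```text
t 45.38 pos [0.5899 0.0975 0.0753] jaw -1.5726 x [-0. -0. -1.] q [ 0.04  0.58  1.47 -0.    1.09  1.61] F [-0.3  1.1 -0.9] open 0.0472
pocket w 0.0531 tile w 0.0469 front -0.0314 shift y,z m -0.0053 -0.0004 inc -0.0133 -0.001 -> world [0.5904 0.1029 0.0753]
```

Call:
move_arm([
  [0.0, -0.01, 0, 0],
  [0.05, -0.01, 0, 0],
  [0.08, -0.01, 0, 0],
  [0.09, -0.01, 0, 0],
  [0.09, -0.01, 0, 0],
])

```text
time: 46.0
tool_pos: [0.5899, 0.1028, 0.0392]
tool_rot: [-0.633, 1.571, 2.508]
contact_force: [0.0, -0.4, -0.6]
opening: 0.0475
```

Call:
move_arm([
  [0, 0, 0, 0],
  [0, 0, 0, 0],
])

```text
time: 46.25
tool_pos: [0.5902, 0.1029, 0.0397]
tool_rot: [-3.03, 1.57, 0.112]
contact_force: [-0.2, 0.4, -0.6]
opening: 0.0472
```

On target. Lower and release.

Call:
move_arm([
  [0.012, 0, 0, 0],
  [0.022, 0, 0, 0],
  [0.027, 0, 0, 0],
  [0.027, 0, 0, 0],
])

```text
time: 46.75
tool_pos: [0.5896, 0.1029, 0.0287]
tool_rot: [0.036, 1.57, -3.105]
contact_force: [-2.1, -0.4, 4.4]
opening: 0.047
```

Call:
move_arm([
  [0, 0, 0, 0],
  [0, 0, 0, 0],
  [-0.02, 0, 0, 0],
  [-0.1, 0, 0, 0],
  [-0.22, 0, 0, 0],
], gripper=0.34)

```text
time: 47.38
tool_pos: [0.589, 0.1028, 0.1165]
tool_rot: [0.012, 1.568, -3.129]
contact_force: [0.4, 0.3, 0.3]
opening: 0.0604
```

Call:
move_arm([
  [-0.08, 0, -0.03, 0],
  [-0.2, 0, -0.06, 0],
  [-0.32, 0, -0.08, 0],
  [-0.4, 0, -0.08, 0],
  [-0.4, 0, -0.08, 0],
])

```text
time: 48.0
tool_pos: [0.6231, 0.1029, 0.2799]
tool_rot: [-3.082, 1.564, 0.06]
contact_force: [0.9, 0.3, -0.6]
opening: 0.0612
```

Run:
```python
from h import *
st(); im,c,o=shot('wrist','w36'); tiles(im,c,z=.07,hi=20000)
im,c,o=shot('top','t36'); tiles(im,c)
np.savez('w36.npz',p=o['tool_pos'],r=o['tool_rot'])
```

```text
t 48.0 pos [0.6231 0.1029 0.2799] jaw -1.5708 x [ 0.007  0.    -1.   ] q [0.04 0.5  1.03 0.   1.6  1.61] F [ 0.9  0.3 -0.6] open 0.0612
tile [0.5166 0.1023] long 0.001 [68.2 50.5] px [257. 229.]
tile [0.5906 0.0234] long 0.001 [66.4 51.8] px [308. 185.]
tile [0.5906 0.1038] long 0.001 [66.4 50.8] px [256. 185.]
tile [ 0.5923 -0.0565] long -0.001 [66.3 53.3] px [361. 184.]
tile [ 0.5195 -0.0595] long 0.002 [65.4 52. ] px [263. 189.]
tile [ 0.5981 -0.0609] long 0.005 [65.8 49.1] px [263. 165.]
tile [0.5977 0.0242] long 0.007 [65.9 49.1] px [237. 165.]
```

View pics/w36.png

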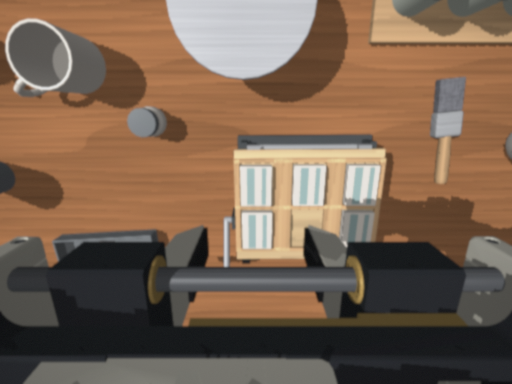

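View pics/t36.png

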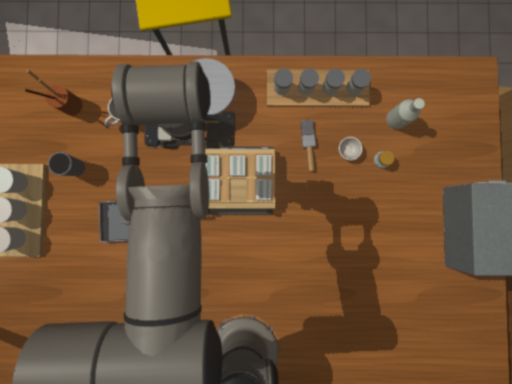

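All five tiles are seated: pockets 1, 2, 3, 4 and 6. Pocket 5 is empty. Now the lever, gripping the bar with the jaws along x.

Run:
```python
from h import *
st();go(.4425,.198,.2,0,mod=False)
```

```text
t 48.1 pos [0.6216 0.1029 0.276 ] jaw -1.5708 x [-0.001  0.    -1.   ] q [0.04 0.5  1.04 0.   1.6  1.61] F [-0.5 -0.5 -0.2] open 0.0603
inc [ 0.1902 -0.2379  0.4476] tw -1.5 rows 8.4 q6 1.61
```

Call:
move_arm([
  [0.02, -0.05, 0.09, -0.177],
  [0.04, -0.1, 0.18, -0.354],
  [0.07, -0.15, 0.27, -0.53],
  [0.1, -0.2, 0.36, -0.707],
  [0.13, -0.238, 0.447, -0.88],
], gripper=0.35)

```text
time: 48.72
tool_pos: [0.4407, 0.1984, 0.2225]
tool_rot: [-0.739, 1.568, -2.952]
contact_force: [0.4, -0.3, 0.9]
opening: 0.0599
```

Run:
```python
from h import *
st();go(.4425,.198,.14,0,mod=False)
```

```text
t 48.73 pos [0.4407 0.1984 0.2225] jaw -0.643 x [-0.003 -0.001 -1.   ] q [0.26 0.24 1.57 0.   1.33 0.91] F [ 0.4 -0.3  0.9] open 0.0599
inc [ 0.2063  0.0046 -0.0023] tw -0.614 rows 3.4 q6 0.91
```

Call:
move_arm([
  [0.05, 0.003, -0.002, -0.177],
  [0.1, 0.003, -0.002, -0.354],
  [0.15, 0.003, -0.002, -0.53],
  [0.2, 0.003, -0.002, -0.617],
  [0.2, 0.003, -0.002, -0.617],
])

```text
time: 49.35
tool_pos: [0.4424, 0.1974, 0.1421]
tool_rot: [-1.312, 1.565, -2.887]
contact_force: [0.4, -0.8, 0.8]
opening: 0.0597
```

Call:
move_arm([
  [0, 0, 0, 0],
  [0, 0, 0, 0],
])

```text
time: 49.6
tool_pos: [0.4449, 0.1981, 0.145]
tool_rot: [1.9, 1.57, 0.325]
contact_force: [-0.2, 0.5, -0.0]
opening: 0.0597
```

Run:
```python
from h import *
st(); im,c,o=shot('wrist','w37')
print(proj(c,[[.4425,.165,.069],[.4425,.223,.069]]))
```

```text
t 49.6 pos [0.4449 0.1981 0.145 ] jaw -0.0042 x [ 0.001  0.    -1.   ] q [0.26 0.32 1.7  0.   1.13 0.27] F [-0.2  0.5 -0. ] open 0.0597
[[253.94314189 220.50123792]
 [253.62958401 166.86516948]]
```

View pics/w37.png

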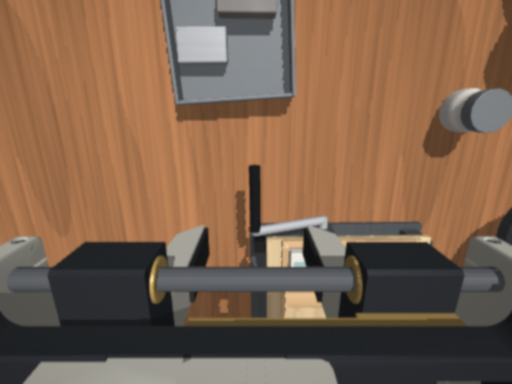

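The bar is at cols 249–260, rows 166–230, centred between the jaws as predicted. Descending to the bar.

Call:
move_arm([
  [0.1, -0.003, 0, 0],
  [0.2, -0.003, 0, 0],
  [0.27, -0.003, 0, 0],
  [0.305, -0.003, 0, 0],
  [0.308, -0.003, 0, 0],
])

```text
time: 50.28
tool_pos: [0.4433, 0.198, 0.0211]
tool_rot: [-1.451, 1.57, -3.025]
contact_force: [0.3, 0.0, -0.8]
opening: 0.0594
```

Run:
```python
from h import *
st(); im,c,o=shot('wrist','w38'); cv2.imwrite('pics/w38z.png',cv2.resize(im[80:330,100:410],None,fx=2.5,fy=2.4,interpolation=cv2.INTER_CUBIC))
im,c,o=shot('scene'); cv2.imwrite('pics/s38z.png',cv2.resize(im[120:290,250:430],None,fx=3.5,fy=3.5,interpolation=cv2.INTER_CUBIC))
```

```text
t 50.27 pos [0.4433 0.198  0.0211] jaw -0.0034 x [-0.001 -0.    -1.   ] q [0.26 0.49 1.84 0.   0.81 0.27] F [ 0.3  0.  -0.8] open 0.0594
```

View pics/w38z.png

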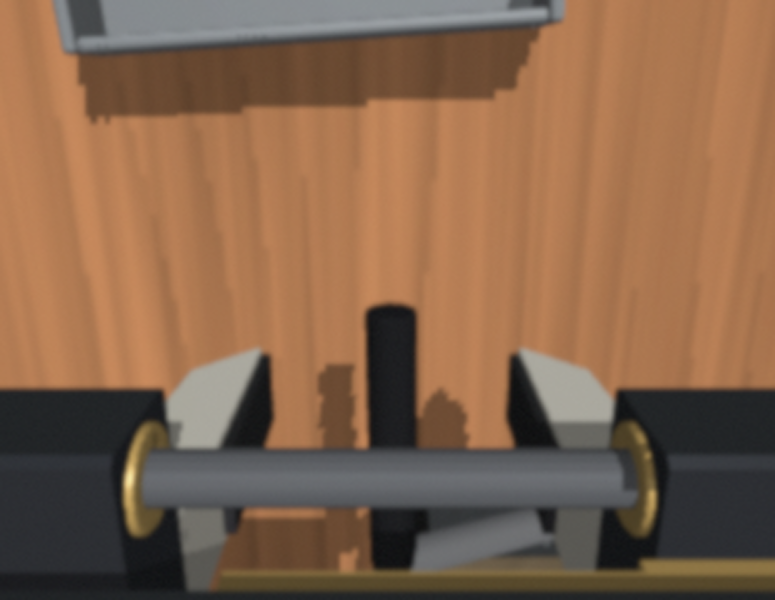

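View pics/s38z.png

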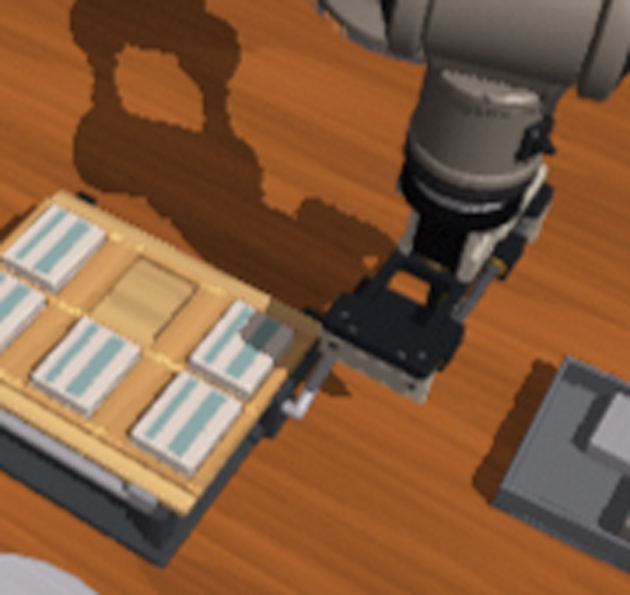

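The bar is between the pads. Closing.

Call:
move_arm([
  [0, 0, 0, 0],
  [0, 0, 0, 0],
  [0, 0, 0, 0],
  [0, 0, 0, 0],
  [0, 0, 0, 0],
], gripper=1.0, squeeze=50)

```text
time: 51.0
tool_pos: [0.4433, 0.198, 0.0212]
tool_rot: [2.741, 1.571, 1.167]
contact_force: [-0.1, -0.5, -0.3]
opening: 0.0145
```

Call:
move_arm([
  [0, 0, 0, 0],
  [0, 0, 0, 0],
  [0, 0, 0, 0],
])

```text
time: 51.38
tool_pos: [0.4438, 0.198, 0.0213]
tool_rot: [1.772, 1.57, 0.199]
contact_force: [3.4, -0.2, -2.0]
opening: 0.0105
```

Run:
```python
from h import *
st()
x0=robot.observe()['tool_pos'][0]
for k in range(0,25):
    f=.35+.1*k; print(k,round(f,2),'dx',round(-.085*(np.sin(f)-np.sin(.35))/.4,3),'dy',round(.085*(np.cos(.35)-np.cos(f))/.4,3))
```

```text
t 51.38 pos [0.4438 0.198  0.0213] jaw -0.0031 x [ 0.001  0.    -1.   ] q [ 0.26  0.49  1.84 -0.    0.81  0.27] F [ 3.4 -0.2 -2. ] open 0.0105
0 0.35 dx -0.0 dy 0.0
1 0.45 dx -0.02 dy 0.008
2 0.55 dx -0.038 dy 0.018
3 0.65 dx -0.056 dy 0.03
4 0.75 dx -0.072 dy 0.044
5 0.85 dx -0.087 dy 0.059
6 0.95 dx -0.1 dy 0.076
7 1.05 dx -0.111 dy 0.094
8 1.15 dx -0.121 dy 0.113
9 1.25 dx -0.129 dy 0.133
10 1.35 dx -0.134 dy 0.153
11 1.45 dx -0.138 dy 0.174
12 1.55 dx -0.14 dy 0.195
13 1.65 dx -0.139 dy 0.216
14 1.75 dx -0.136 dy 0.237
15 1.85 dx -0.131 dy 0.258
16 1.95 dx -0.125 dy 0.278
17 2.05 dx -0.116 dy 0.298
18 2.15 dx -0.105 dy 0.316
19 2.25 dx -0.092 dy 0.333
20 2.35 dx -0.078 dy 0.349
21 2.45 dx -0.063 dy 0.363
22 2.55 dx -0.046 dy 0.376
23 2.65 dx -0.027 dy 0.387
24 2.75 dx -0.008 dy 0.396
```

Gripped on the bar. Swinging the lever slowly along its arc.

Call:
move_arm([
  [-0.02, 0.008, 0, 0],
  [-0.038, 0.018, 0, 0],
  [-0.056, 0.03, 0, 0],
  [-0.072, 0.044, 0, 0],
  [-0.087, 0.059, 0, 0],
])

```text
time: 52.0
tool_pos: [0.4645, 0.198, 0.0556]
tool_rot: [-1.515, 1.565, -3.089]
contact_force: [-4.9, 2.7, -9.7]
opening: 0.0106
```

Run:
```python
from h import *
st(); im,c,o=shot('scene'); cv2.imwrite('pics/s39z.png',cv2.resize(im[120:290,250:430],None,fx=3.5,fy=3.5,interpolation=cv2.INTER_CUBIC))
```

```text
t 52.0 pos [0.4645 0.198  0.0556] jaw -0.0032 x [-0.006 -0.    -1.   ] q [0.25 0.46 1.75 0.   0.93 0.25] F [-4.9  2.7 -9.7] open 0.0106
```

View pics/s39z.png

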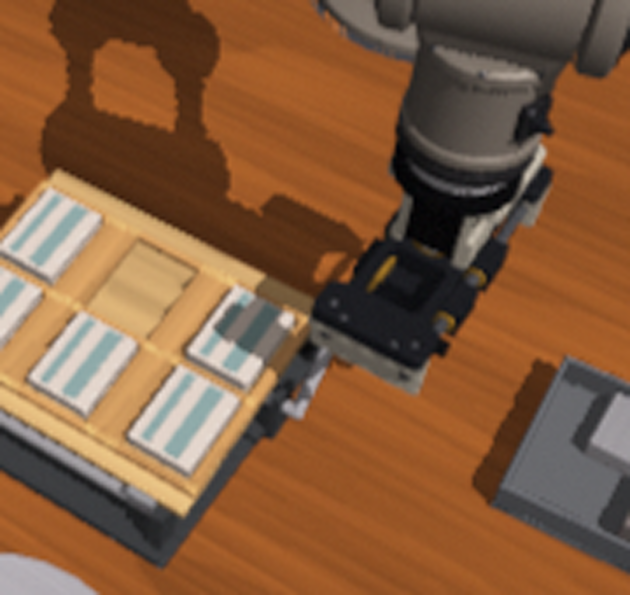

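The lever follows and the board is lifting, with about 11 N of force. Continuing.

Call:
move_arm([
  [-0.013, 0.017, 0, 0],
  [-0.024, 0.035, 0, 0],
  [-0.034, 0.054, 0, 0],
  [-0.042, 0.074, 0, 0],
  [-0.047, 0.094, 0, 0],
])

```text
time: 52.68
tool_pos: [0.5011, 0.1981, 0.0772]
tool_rot: [-1.538, 1.565, -3.111]
contact_force: [-14.0, 1.4, 12.1]
opening: 0.0108
```

Call:
move_arm([
  [-0.004, 0.021, 0, 0],
  [-0.006, 0.042, 0, 0],
  [-0.005, 0.063, 0, 0],
  [-0.002, 0.084, 0, 0],
  [0.003, 0.105, 0, 0],
])

```text
time: 53.3
tool_pos: [0.5452, 0.1981, 0.0753]
tool_rot: [-1.749, 1.568, 2.96]
contact_force: [-6.6, 1.0, 5.5]
opening: 0.0108
```

Run:
```python
from h import *
st(); im,c,o=shot('scene'); cv2.imwrite('pics/s40z.png',cv2.resize(im[120:290,250:430],None,fx=3.5,fy=3.5,interpolation=cv2.INTER_CUBIC))
```

```text
t 53.3 pos [0.5452 0.1981 0.0753] jaw -0.0026 x [-0.002  0.    -1.   ] q [0.22 0.55 1.52 0.   1.07 0.22] F [-6.6  1.   5.5] open 0.0108
```

View pics/s40z.png

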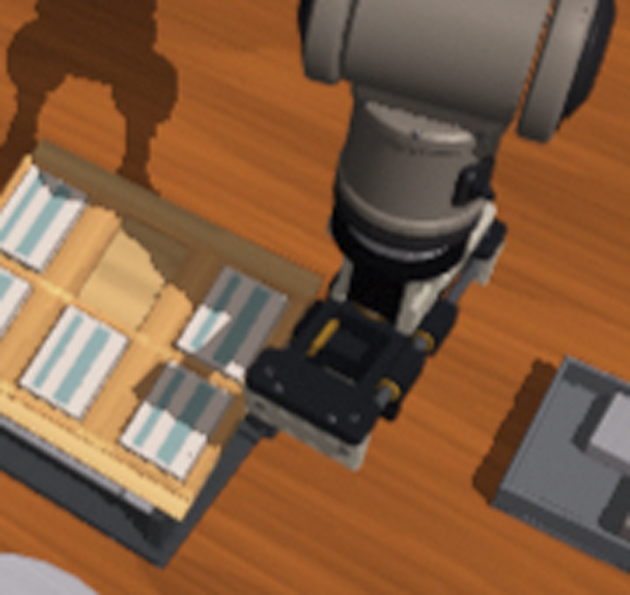

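Call:
move_arm([
  [0.006, 0.02, 0, 0],
  [0.015, 0.04, 0, 0],
  [0.026, 0.058, 0, 0],
  [0.039, 0.075, 0, 0],
  [0.053, 0.091, 0, 0],
])

```text
time: 53.98
tool_pos: [0.5824, 0.1978, 0.0539]
tool_rot: [-1.663, 1.57, 3.047]
contact_force: [-3.7, 1.3, 3.0]
opening: 0.0105
```

Call:
move_arm([
  [0.015, 0.014, 0, 0],
  [0.032, 0.027, 0, 0],
  [0.046, 0.036, 0, 0],
  [0.046, 0.036, 0, 0],
  [0.046, 0.036, 0, 0],
])

```text
time: 54.6
tool_pos: [0.5975, 0.1974, 0.0343]
tool_rot: [1.325, 1.571, -0.248]
contact_force: [-4.3, 1.7, 4.0]
opening: 0.0104
```

Run:
```python
from h import *
st(); im,c,o=shot('scene'); cv2.imwrite('pics/s41z.png',cv2.resize(im[120:290,230:410],None,fx=3.5,fy=3.5,interpolation=cv2.INTER_CUBIC))
p=o['tool_pos']; print('handle est',p[0],p[2]+.048,'elev',np.arctan2(p[2]+.048-.04,.5238-p[0]))
```

```text
t 54.6 pos [0.5975 0.1974 0.0343] jaw -0.0031 x [ 0. -0. -1.] q [ 0.2   0.68  1.41 -0.    1.05  0.2 ] F [-4.3  1.7  4. ] open 0.0104
handle est 0.5974786160116742 0.08230224710908593 elev 2.620400777265126
```

View pics/s41z.png

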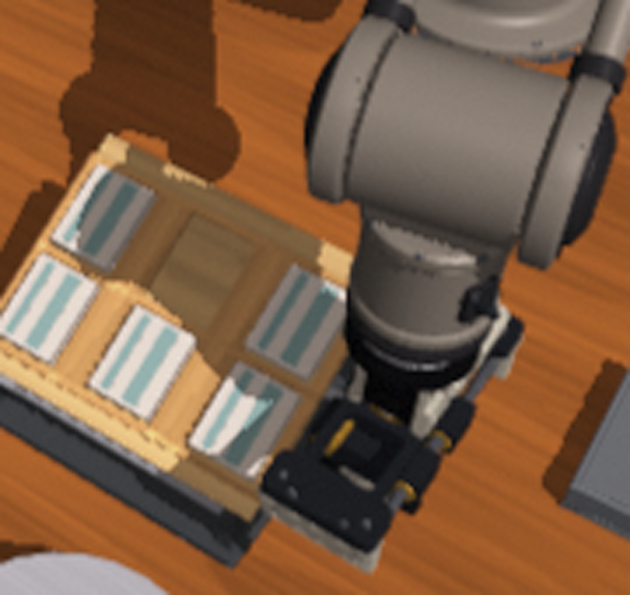

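The handle elevation works out to 2.62 rad, which is the stop. Opening and lifting straight off.

Call:
move_arm([
  [0, 0, 0, 0],
  [0, 0, 0, 0],
  [0, 0, 0, 0],
  [0, 0, 0, 0],
  [0, 0, 0, 0],
], gripper=0.5)

```text
time: 55.28
tool_pos: [0.5975, 0.1975, 0.034]
tool_rot: [1.822, 1.571, 0.248]
contact_force: [-0.0, -0.2, -0.7]
opening: 0.0455
```

Call:
move_arm([
  [-0.05, 0, 0, 0],
  [-0.15, 0, 0, 0],
  [-0.3, 0, 0, 0],
  [-0.45, 0, 0, 0],
  [-0.5, 0, 0, 0],
])

```text
time: 55.9
tool_pos: [0.5989, 0.1979, 0.239]
tool_rot: [1.778, 1.563, 0.204]
contact_force: [-0.0, -1.0, -1.1]
opening: 0.046
```

Run:
```python
from h import *
st(); im,c,o=shot('scene','s42'); im,c,o=shot('wrist','w42'); go(.40,.40,.25)
```

```text
t 55.9 pos [0.5989 0.1979 0.239 ] jaw -0.0031 x [ 0.008  0.002 -1.   ] q [0.2  0.51 1.13 0.   1.5  0.2 ] F [-0.  -1.  -1.1] open 0.046
inc [-0.0342 -0.4979 -0.5039] tw 0 rows 4.5 q6 0.2
```

View pics/s42.png

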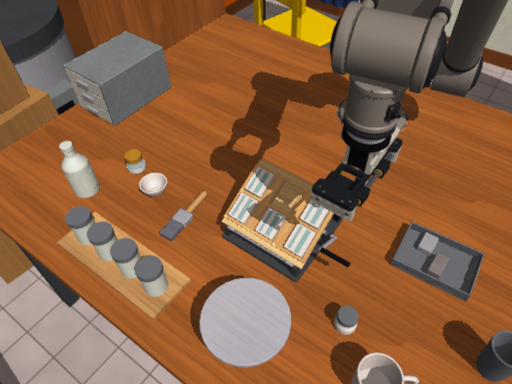

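View pics/w42.png

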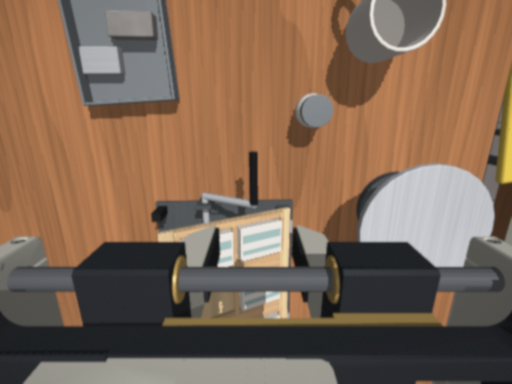

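The board stands tilted and the handle has been released on the hinge side. I'll move clear for a final check.

Call:
move_arm([
  [-0.03, -0.1, -0.1, 0],
  [-0.03, -0.2, -0.2, 0],
  [-0.03, -0.3, -0.3, 0],
  [-0.03, -0.4, -0.4, 0],
  [-0.03, -0.5, -0.5, 0],
])

```text
time: 56.62
tool_pos: [0.396, 0.3988, 0.2442]
tool_rot: [-0.936, 1.568, -2.51]
contact_force: [-0.2, 1.2, 0.2]
opening: 0.0459
```

Call:
move_arm([
  [0, 0, 0, 0],
  [0, 0, 0, 0],
  [0, 0, 0, 0],
  [0, 0, 0, 0],
])

```text
time: 57.12
tool_pos: [0.3989, 0.3972, 0.2457]
tool_rot: [-0.719, 1.57, -2.295]
contact_force: [-0.2, -0.0, -1.0]
opening: 0.0461
```

Run:
```python
from h import *
st(); im,c,o=shot('scene'); cv2.imwrite('pics/s43z.png',cv2.resize(im[130:300,180:400],None,fx=3.5,fy=3.5,interpolation=cv2.INTER_CUBIC))
im,c,o=shot('top'); cv2.imwrite('pics/t43z.png',cv2.resize(im[120:260,90:410],None,fx=2.5,fy=2.5))
```

```text
t 57.12 pos [0.3989 0.3972 0.2457] jaw -0.0051 x [-0. -0. -1.] q [ 0.65  0.38  1.32 -0.    1.45  0.65] F [-0.2 -0.  -1. ] open 0.0461
```

View pics/s43z.png

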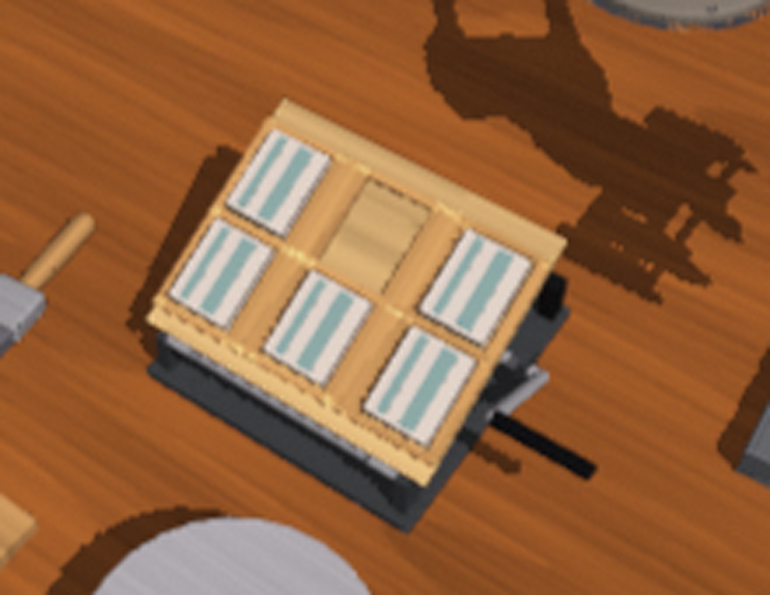

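View pics/t43z.png

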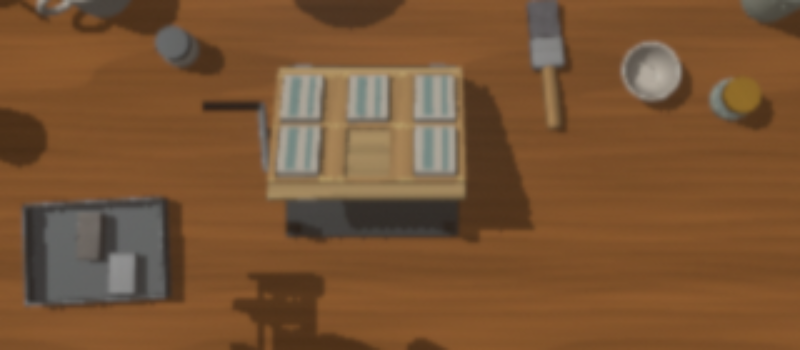

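The board is propped, with all five tiles square in their pockets. The stone and weight are in the tray, and the brush, bowl, pot and jar are where they were. Handing in.

Run:
```python
from h import *
c=cam('top'); print(ray(c,(90+232/2.5,161.7),.082))
robot.hand_in(); st()
```

```text
[[0.59798534 0.18855525 0.082     ]]
the job is handed in; nothing more can be done
the job is handed in; nothing more can be done
```

The job is done and handed in at about 57 s of the 210 s allowed. The stone and weight are in the grey tray. All five tiles on the table are seated in pockets 1, 2, 3, 4 and 6. I then swung the lever over centre to its stop and released it.

- **Last checks:** The final scene and top views show the board standing tilted with all five tiles square in their pockets. The handle sits at about (0.598, 0.189, 0.082), and from the tool pose at release its elevation was 2.62 rad, which is the stop. The brush, bowl, pot and jar are visibly where they were.
- **Fingertip position:** The real fingertips sit about 36 mm behind the reported TCP. The first grasp of the stone closed on nothing because of this. I measured the difference by touching the rib tops and allowed for it after that.
- **Knocked tile:** The last tile was knocked aside during the run. I found it again in the top view before picking it up.
- **Camera disagreement:** The wrist and top cameras disagreed by 2–3 mm on the board's sideways position. I lined up each tile by wrist-camera pictures of it against its pocket.
- **Stone against the tray wall:** The stone touched the tray's far wall with about 5 N while being set down. I backed off before releasing it.

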